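# Slide the pill tower and the bottle into their shelf bays

### The job

The tall pill tower and the amber bottle stand loose on the shelf where they could be knocked over: push each of them low on its body, gently, so that it slides upright all the way into one of the two empty railed bays, one thing in each bay (either one). They must not tip, and must not be squeezed between the fingers or lifted. Leave the dish, spoon, fan, mug, jar and book where they are.

Things in the scene. Friction and masses are not known exactly. Their poses are not given: they have to be found in the camera images.
- pill_tower: tall round tower of three screwed-together white tiers with small blue tabs and a blue cap, one rigid piece: 48 mm diameter, 138 mm tall, 0.11 to 0.22 kg. Origin: centre of its underside, z up. A push higher than about 30 mm above the shelf can tip it.
- bottle: amber bottle with a white flip-top lid and a blank paper label: body 46 mm diameter and upright up to 85 mm, lid 34 mm diameter, 120 mm tall in all, 0.10 to 0.21 kg. Origin: centre of its underside, z up. A push higher than about 30 mm above the shelf can tip it.
- bay_left: the bay on the robot's left (+y): fixed low U of bamboo rails 14 mm high, 10 mm thick, with a flush green floor, open towards the robot. Origin: middle of the bay, on the shelf; +x points from the mouth to the back rail (inner face at x = 34 mm). Side rails: inner faces at y = +-33 mm, from x = -30 mm to the back. A base centred on the origin is fully in (about 12 mm either way is fine; it need not touch the back).
- bay_right: the bay on the robot's right (-y): fixed low U of bamboo rails 14 mm high, 10 mm thick, with a flush green floor, open towards the robot. Origin: middle of the bay, on the shelf; +x points from the mouth to the back rail (inner face at x = 34 mm). Side rails: inner faces at y = +-33 mm, from x = -30 mm to the back. A base centred on the origin is fully in (about 12 mm either way is fine; it need not touch the back).
- dish: bystander: green ceramic dish, 80 mm across, 22 mm high, between the two lanes. Origin: centre of its underside.
- spoon: bystander: steel spoon 150 mm long lying between the two bays along its x axis. Origin: under its middle.
- fan: bystander: folded wooden hand fan, 210 mm (along its x) by 22 by 24 mm high, on the right. Origin: centre of its underside.
- mug: bystander: blue mug, 76 mm across, 85 mm high, handle at its +y, on the left. Origin: centre of its underside.
- jar: bystander: white cream jar, 60 mm across, 50 mm high, on the right. Origin: centre of its underside.
- book: bystander: closed blue book, 120 (its x) by 150 by 23 mm high, lying on the left. Origin: centre of its underside.
Mind the look-alikes: they are no part of the job. Leave any turquoise look-alike of the pill_tower alone.

How it is judged:
By the outcome, as a careful person would: the job done as asked, in the order asked, and still so for the second after the job is handed in, with the robot touching nothing.
It also fails if it takes over 72 s, if anything falls off the work surface, if the arm or the gripper's body presses on something with over 40 N, if the wrist force passes 120 N, or if a joint passes its speed limit or range.

### The arm

A 7-joint arm with a two-finger parallel gripper is mounted at the origin on the work surface. World frame = base frame: x ahead of the robot, y to its left, z up, the work surface at z = 0. Lengths are in m, angles in degrees, forces in N, time in s.
With the tool pointing down it reaches from about 0.425 to 0.875 m from the base axis. Payload 4.7 kg.
Tool frame: the origin (TCP) lies midway between the tips of the shut fingers; the grasp point (between the pads) lies env.grip_point_offset behind it (env.grip_point_offset is the distance from the TCP to the grasp point, in m); x points along the fingers, y is the direction in which the jaws open and shut, and the axes are right-handed (so a half turn about x gives the same grasp; the last joint's range is limited). The gripper opens to 87 mm and grips with 3 to 60 N. Pads are 19 mm wide; open, the fingers measure 117 mm over their backs; the gripper's body (75 mm by 190 mm) begins 51 mm behind the grasp point.
Start: joints at [70.136, 18.392, -4.016, 83.108, 1.295, 78.541, -3.26], TCP at [0.229, -0.608, 0.223] pointing down, gripper open.
Joint ranges: [-163.93, 163.93], [-17.29, 119.83], [-79.2, 71.16], [3.27, 140.29], [-89.18, 269.18], [5.43, 117.66], [-154.24, 154.24]. Speed limits (degrees/s): [147.25, 147.25, 180, 180, 180, 180, 180].

### API

Orientations are given as [roll, pitch, yaw] about the fixed x, y, z axes, in that order (R = Rz(yaw) Ry(pitch) Rx(roll)).
In Python, from cell import readout, read_camera, camera_params, sign_off, spot_in, pinpoint, env gives the robot as it stands.
- The arm moves only by the shell command python3 -m pendant 'ROWS' [OPENING] [FORCE]. ROWS is a JSON object of lists of equal length, an entry for each row: "xyz": the shift along the world's x, y, z in m, a list of three; "turn": the turn about the world's z in rad. A call has 1 to 10 rows; each row shifts and turns the pose as measured when the row begins; what a row does not reach is not made up. A row lasts 1/8 s, in which the tool goes at most 62.5 mm and 10.7 degrees, less where a joint would pass 70% of its speed; a pose out of reach is approached as far as the arm can. A call is refused whole if a number of a shift passes 0.0625 or a number of a turn 0.188, either way. A call with a gripper value outside its range is refused whole. OPENING is the opening, from 0 (shut) to 1 (fully open), set as the call begins (- or left out, the last holds). The fingers move at their own pace and stop on an object; FORCE is the grip in N (left out, the last holds). Time passes only in rows, so rows that do not move let the fingers close. It gives the time, the measured TCP pose, the force and the opening at its end, in the units of the state.
- readout.get_obs(): the state, without advancing time (a new reading comes with each control period).
- read_camera(name): name is "scene" or "side" or "wrist"; returns the picture (384x512x3 uint8, red, green, blue); there is no depth.
- camera_params(name): a dict with "fx", "fy", "cx", "cy" (pixels), "rvec" (rotation vector, rad) and "tvec" (3), from world to camera coordinates, as OpenCV has them; the wrist camera has in their place "hand_eye" (4x4, takes a point from camera to tool coordinates, whose origin is the TCP and whose axes are the tool frame's). Camera axes: x right, y down, z forward; pixel columns grow to the right and rows downward; lengths in m; the calibration is good to about 2 mm. A picture is of the moment at which its call begins: read the wrist's pose just before it. camera_params takes no time and is no camera call.
- sign_off(): hands the job in, once; it reports no verdict.
Trained networks look in the newest picture that a camera, given by its name, has taken for a name from the list of things; names that differ only in an ending like _2 or _b are one class to them, and where a whole thing is asked for, a point or a joint stands for the part that bears it (a point fixed in the world has none). Each returns a list of dicts, best first, with "score" (0 to 1); they miss things now and then, are a little off and sometimes report something else, mostly with a low value. They report only what shows in the picture. A call takes as long as a camera call. They do not tell look-alikes from the thing itself.
- spot_in(camera, name): "at" ([x, y, z] in m, in the coordinates of the camera as it stood for that picture, good to about 4 mm: the middle of the surface that is visible of it).
- pinpoint(camera, name): "at" ([x, y, z] in m, in the coordinates of the camera as it stood for that picture, good to about 4 mm: a listed point, or the origin of a listed thing).
The state is a dict: "time_s": time; "qpos": joint angles; "joint_velocities": joint speeds; "effort": joint torques, N m; "tool_pos": TCP position; "tool_rot": TCP orientation; "force": force on the tool from outside, world axes, zero at the start; "wrist_torque": the same for the moment, N m; "grip_width": finger opening in m.
Only numpy, scipy, OpenCV 4.12 (cv2) and the standard library are available. Lean on these libraries where they do the work, as an engineer would, in place of code of your own. Each camera call takes 0.05 s, during which the arm holds its last target.

## Working session

There is one attempt and no reset: what is moved stays moved. The work goes in short steps, Python scripts to look and compute and a shell command to move; the robot and the scene stay as the last step left them, time stands still between calls to the robot, and variables do not carry over. Pictures are saved under pics/ and viewed, and the job is handed in when it is done.

```bash
ls; mkdir -p pics; cat > h.py <<'E'
import numpy as np,cv2
from cell import readout, read_camera, camera_params, sign_off, spot_in, pinpoint, env
from scipy.spatial.transform import Rotation as R
def snap(n,f):
    o=readout.get_obs(); im=read_camera(n); cv2.imwrite('pics/'+f,im[:,:,::-1]); return o
def w(n,p,o=None):
    c=camera_params(n); p=np.array(p)
    if n=='wrist':
        H=np.array(c['hand_eye']); q=H[:3,:3]@p+H[:3,3]
        return R.from_euler('xyz',o['tool_rot'],degrees=True).as_matrix()@q+np.array(o['tool_pos'])
    M=cv2.Rodrigues(np.array(c['rvec'],float))[0]; return M.T@(p-np.array(c['tvec']).ravel())
E
python3 - <<'E'
from h import *
o=readout.get_obs(); print(o); print(env.grip_point_offset)
for n in ('scene','side'):
    o=snap(n,n+'0.png')
    for t in ['pill_tower','bottle','bay_left','bay_right','dish','spoon','fan','mug','jar','book']:
        print(n,t,[(np.round(w(n,d['at'],o),3),round(d['score'],2)) for d in pinpoint(n,t)])
E
```

```text
pics
{'time_s': 0.0, 'qpos': array([70.13578547, 18.44064569, -4.01579393, 83.17437934,  1.29498166,
       78.54080844, -3.25944642]), 'joint_velocities': array([ 0.06223617,  0.00408123, -0.0725213 , -0.05040195, -0.05928451,
       -0.00363449,  0.03968693]), 'effort': array([-5.16740620e-04, -4.91288245e+01, -4.03890945e-01, -3.12530172e+01,
       -6.39386172e-02,  4.36903350e-02,  1.60134718e-04]), 'tool_pos': array([ 0.22922281, -0.60765166,  0.22144815]), 'tool_rot': array([-87.09459555,  89.88926721, 113.5801561 ]), 'force': array([ 0.6661907 ,  0.87027285, -0.62446943]), 'wrist_torque': array([-0.05369492,  0.05786097,  0.00295745]), 'grip_width': 0.08700178724833874}
0.0187
scene pill_tower [(array([ 0.546, -0.16 , -0.002]), 0.87), (array([ 0.578, -0.252,  0.001]), 0.68), (array([ 0.41 , -0.119, -0.003]), 0.66)]
scene bottle [(array([ 0.548,  0.122, -0.003]), 0.68)]
scene bay_left [(array([0.682, 0.132, 0.   ]), 0.98)]
scene bay_right [(array([ 0.654, -0.125, -0.003]), 0.66)]
scene dish [(array([ 0.468, -0.   ,  0.002]), 0.68)]
scene spoon [(array([ 0.688, -0.009, -0.003])
[... 167 characters left out ...]
 book [(array([ 0.589,  0.365, -0.001]), 0.92)]
side pill_tower [(array([ 0.409, -0.118,  0.002]), 0.81), (array([ 0.546, -0.161,  0.001]), 0.69), (array([ 0.575, -0.255,  0.002]), 0.52)]
side bottle [(array([ 0.551,  0.12 , -0.001]), 0.8)]
side bay_left [(array([ 0.686,  0.132, -0.002]), 0.96)]
side bay_right [(array([ 0.653, -0.121,  0.003]), 0.81), (array([ 0.548, -0.159,  0.002]), 0.24)]
side dish [(array([ 0.469, -0.003, -0.001]), 0.6)]
side spoon [(array([ 0.686, -0.013,  0.001]), 0.79)]
side fan [(array([ 0.438, -0.407, -0.001]), 0.7), (array([ 0.548, -0.159,  0.   ]), 0.18)]
side mug [(array([ 0.452,  0.363, -0.   ]), 0.81)]
side jar []
side book [(array([0.59 , 0.368, 0.   ]), 0.9)]
```

View pics/scene0.png

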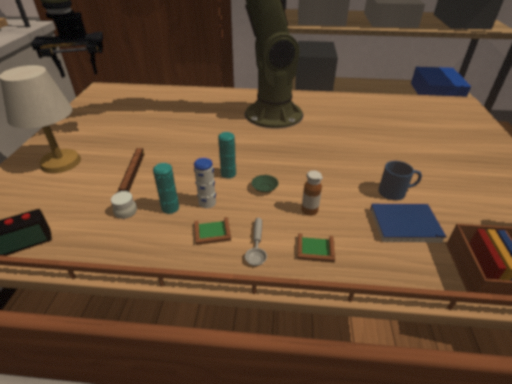

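View pics/side0.png

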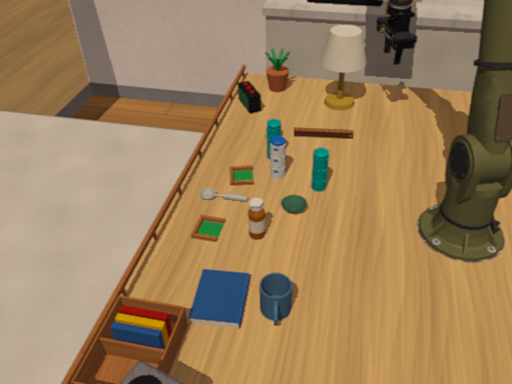

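```bash
python3 - <<'E'
from h import *
print(camera_params('wrist'))
for n in ('scene','side'):
    c=camera_params(n)
    for p in [(.41,-.119,0),(.41,-.119,.138),(.546,-.16,0),(.546,-.16,.138),(.577,-.253,.138),(.549,.121,0),(.684,.132,0),(.654,-.123,0)]:
        u=cv2.projectPoints(np.array([p],float),np.array(c['rvec'],float),np.array(c['tvec'],float),np.array([[c['fx'],0,c['cx']],[0,c['fy'],c['cy']],[0,0,1.]]),None)[0].ravel();print(n,p,u.round())
E
```

```text
{'fx': 268.5842178431648, 'fy': 268.5842178431648, 'cx': 259.3619744284686, 'cy': 192.62512216508728, 'hand_eye': array([[-6.64683049e-04, -2.56624587e-01,  9.66510931e-01,
        -1.62081215e-01],
       [ 9.99999145e-01,  9.18124183e-04,  9.31490468e-04,
         1.28466550e-03],
       [-1.12642042e-03,  9.66510723e-01,  2.56623757e-01,
        -6.99652487e-02],
       [ 0.00000000e+00,  0.00000000e+00,  0.00000000e+00,
         1.00000000e+00]])}
scene (0.41, -0.119, 0) [228. 174.]
scene (0.41, -0.119, 0.138) [226. 135.]
scene (0.546, -0.16, 0) [206. 203.]
scene (0.546, -0.16, 0.138) [201. 161.]
scene (0.577, -0.253, 0.138) [161. 166.]
scene (0.549, 0.121, 0) [308. 210.]
scene (0.684, 0.132, 0) [315. 248.]
scene (0.654, -0.123, 0) [212. 232.]
side (0.41, -0.119, 0) [319. 186.]
side (0.41, -0.119, 0.138) [321. 150.]
side (0.546, -0.16, 0) [278. 173.]
side (0.546, -0.16, 0.138) [278. 137.]
side (0.577, -0.253, 0.138) [274. 121.]
side (0.549, 0.121, 0) [258. 233.]
side (0.684, 0.132, 0) [210. 229.]
side (0.654, -0.123, 0) [243. 176.]
```

The scene view shows the white and blue tower at (205,182), turquoise look-alikes at (166,188) and (228,155), the bottle at (312,193), and the bays at (212,231) and (315,247). I'll zoom in for the gripper's shape and the bay angles.

```bash
python3 - <<'E'
from h import *
import cv2
o=snap('wrist','wrist0.png')
a=cv2.imread('pics/scene0.png')
b=cv2.imread('pics/side0.png')
A=cv2.resize(a[0:80,20:120],(500,400),interpolation=cv2.INTER_CUBIC)
B=cv2.resize(b[0:70,360:440],(300,262),interpolation=cv2.INTER_CUBIC)
C=np.zeros((400,800,3),np.uint8);C[:,:500]=A;C[:262,500:]=B
cv2.imwrite('pics/z0.png',C)
cv2.imwrite('pics/z1.png',cv2.resize(a[140:270,140:350],(798,494),interpolation=cv2.INTER_CUBIC))
E
```

```text
(no output)
```

View pics/z0.png

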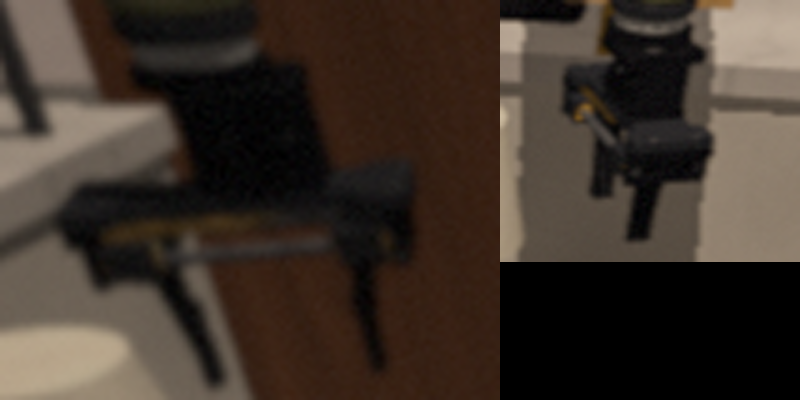

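View pics/z1.png

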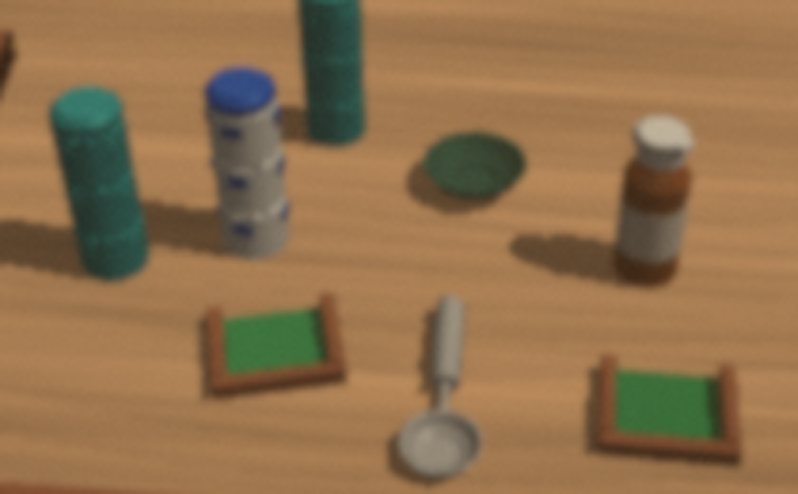

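View pics/wrist0.png

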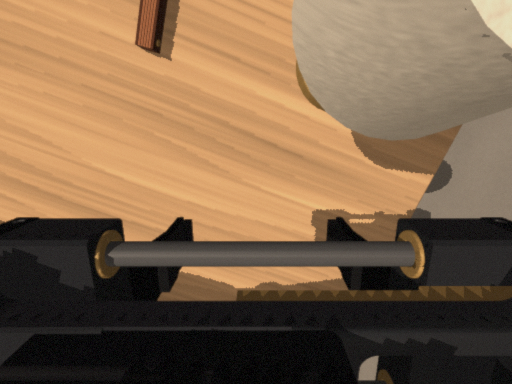

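```bash
python3 - <<'E'
from h import *
o=readout.get_obs()
M=R.from_euler('xyz',o['tool_rot'],degrees=True).as_matrix();print(M.round(3))
out=[]
for n,(y0,y1,x0,x1) in (('scene',(0,80,20,120)),('side',(0,70,360,440))):
    c=camera_params(n);s=7
    im=cv2.resize(cv2.imread(f'pics/{n}0.png')[y0:y1,x0:x1],None,fx=s,fy=s,interpolation=cv2.INTER_CUBIC)
    im=cv2.convertScaleAbs(im,alpha=2.2,beta=20)
    def P(t):
        p=M@np.array(t)+o['tool_pos']
        u=cv2.projectPoints(p.reshape(1,3),np.array(c['rvec'],float),np.array(c['tvec'],float),np.array([[c['fx'],0,c['cx']],[0,c['fy'],c['cy']],[0,0,1.]]),None)[0].ravel()
        return tuple(int(v) for v in ((u-[x0,y0]+.5)*s))
    for z,col in((-.0375,(0,0,255)),(.0375,(0,255,0))):
        q=[P((x,y,z)) for x,y in((-.07,-.095),(-.07,.095),(-.11,.095),(-.11,-.095))]
        for i in range(4): cv2.line(im,q[i],q[(i+1)%4],col,1)
    for y in(.0435,-.0435): cv2.line(im,P((0,y,0)),P((-.07,y,0)),(255,255,0),1)
    cv2.imwrite(f'pics/w_{n}.png',im)
E
```

```text
[[-0.     0.353 -0.936]
 [-0.    -0.936 -0.353]
 [-1.     0.     0.   ]]
```

View pics/w_scene.png

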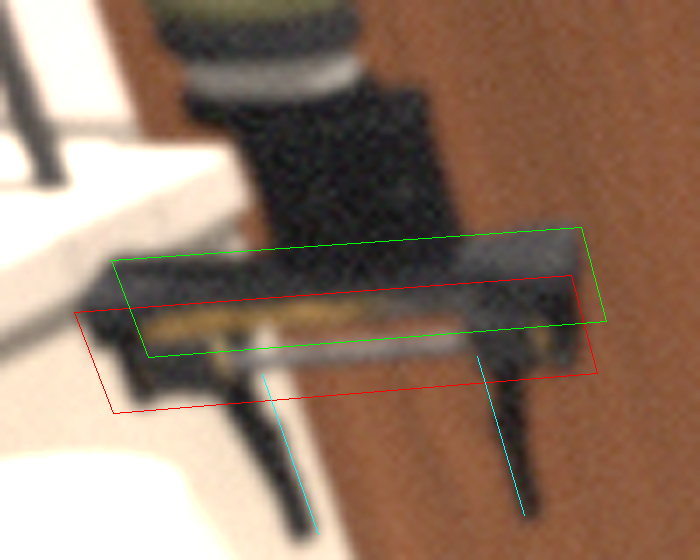

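View pics/w_side.png

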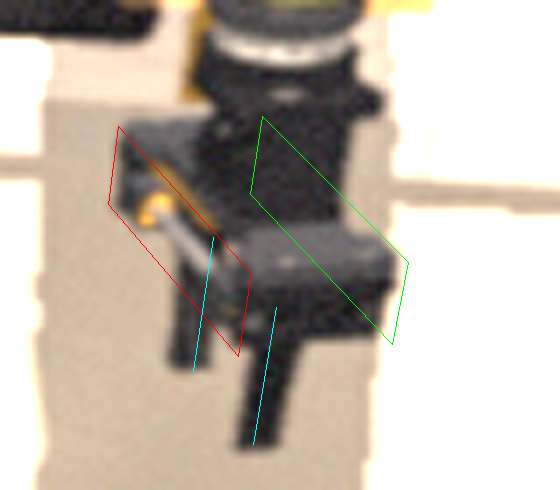

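The gripper's body overhangs the fingers by about 28 mm on every side, from 70 mm above the tip. A vertical tool would therefore hit the 138 mm tower high up. I need the tool leaned so its fingers point away from the robot. Going to the reach limit should produce that lean, so I'll raise, swing over the middle and test it.

```bash
python3 -m pendant '{"xyz":[[0,0,0.06],[0,0,0.06],[0,0.03,0.04],[0.02,0.05,0],[0.03,0.05,0],[0.03,0.05,0],[0.03,0.05,0],[0.03,0.05,0],[0.03,0.05,0],[0.03,0.05,0]],"turn":[0,0,0.1,0.18,0.18,0.18,0.18,0.18,0.18,0.18]}' 0.25
```

```text
time_s: 2.4
tool_pos: [0.4294, -0.2185, 0.3865]
tool_rot: [5.6, 89.5, -73.9]
force: [1.0, 0.5, 0.5]
grip_width: 0.0218
```

```bash
python3 -m pendant '{"xyz":[[0.03,0.04,0],[0.04,0.04,0],[0.05,0.04,0],[0.05,0.03,0],[0.06,0.03,0],[0.06,0.03,0],[0.06,0,0],[0.06,0,0],[0.06,0,0],[0.06,0,0]],"turn":[0.18,0.18,0.18,0.18,0.18,0.18,0.18,0.17,0,0]}'; python3 -m pendant '{"xyz":[[0.06,0,0],[0.06,0,0],[0.06,0,0],[0.06,0,0]],"turn":[0,0,0,0]}'; python3 -c "
from h import *
print(readout.get_obs()['qpos'])"
```

```text
time_s: 3.65
tool_pos: [0.8609, -0.0052, 0.38]
tool_rot: [-7.2, 87.2, -5.1]
force: [0.5, 1.1, -0.6]
grip_width: 0.0219
time_s: 4.15
tool_pos: [0.9593, 0.009, 0.3049]
tool_rot: [5.2, 78.7, 8.0]
force: [-0.2, 0.3, -0.5]
grip_width: 0.0219
[ -0.24687015  63.10883716 -39.89762911   3.32434296  37.78831322
 103.01986011  89.93004827]
```

The lean works: pitch is 78.7°, with the fingers pointing outward. I'll push it further, keeping the height.

```bash
python3 -m pendant '{"xyz":[[0.06,0,0.04],[0.06,0,0.04],[0.06,0,0.04],[0.06,0,0.04]],"turn":[0,0,0,0]}'; python3 -c "
from h import *
print(readout.get_obs()['qpos'])"
```

```text
time_s: 4.65
tool_pos: [1.0041, 0.0101, 0.3536]
tool_rot: [1.9, 69.0, 4.7]
force: [-0.0, -0.2, 0.5]
grip_width: 0.0217
[ -2.36086605  61.39545031  21.54376582   3.3213243  -22.26816575
  94.55837016  91.46375724]
```

```bash
python3 -m pendant '{"xyz":[[0.06,0,0.03],[0.06,0,0.03],[0.06,0,0.03]],"turn":[0,0,0]}'; python3 -c "
from h import *
print(readout.get_obs()['qpos'])"
```

```text
time_s: 5.03
tool_pos: [1.0507, 0.0099, 0.3758]
tool_rot: [0.4, 61.0, 3.1]
force: [-0.7, 0.2, -0.3]
grip_width: 0.0219
[ -2.96987816  62.07107747  48.73653585   3.29844563 -48.91365755
  86.7884398   92.24142476]
```

```bash
python3 -m pendant '{"xyz":[[0.04,0,0.02],[0.03,0,0.02],[-0.06,0,-0.02],[-0.06,0,-0.02],[-0.06,0,0],[-0.06,0,0],[-0.06,0,0],[-0.06,0,0]],"turn":[0,0,0,0,0,0,0,0]}'; python3 -c "
from h import *
print(readout.get_obs()['qpos'])"
```

```text
time_s: 6.02
tool_pos: [0.7925, 0.0164, 0.382]
tool_rot: [-1.3, 56.6, 1.8]
force: [-1.1, 0.3, 4.0]
grip_width: 0.0215
[-58.74379089  17.72314205  69.84536569  84.66320866 -24.6211335
  56.59674845 106.03295683]
```

```bash
python3 -m pendant '{"xyz":[[-0.06,0,0],[-0.06,0,0],[-0.06,0,0]],"turn":[0,0,0]}'; python3 -c "
from h import *
print(readout.get_obs()['qpos']);snap('scene','s1.png')"
```

```text
time_s: 6.4
tool_pos: [0.6494, 0.0171, 0.3804]
tool_rot: [-0.8, 58.3, 1.7]
force: [0.5, 0.9, -4.2]
grip_width: 0.022
[-67.92227318 -16.99962839  51.72154506 100.77873953  22.78758551
  59.54980795  72.48923793]
```

View pics/s1.png

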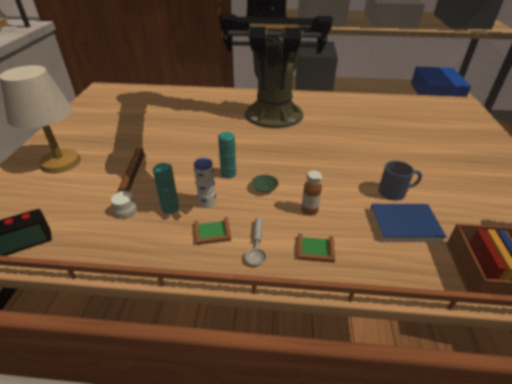

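```bash
cat > fk.py <<'E'
import numpy as np
from scipy.spatial.transform import Rotation as R
from scipy.optimize import least_squares
AL=np.radians([0,-90,90,90,90,90,-90]);A=[0,0,0,.0525,.0775,0,.076];D=[.267,0,.293,0,.3425,0,.097]
def fk(q,L=.2):
    T=np.eye(4)
    for i in range(7):
        t=np.radians(q[i]);ca,sa,c,s=np.cos(AL[i]),np.sin(AL[i]),np.cos(t),np.sin(t)
        T=T@np.array([[c,-s,0,A[i]],[s*ca,c*ca,-sa,-sa*D[i]],[s*sa,c*sa,ca,ca*D[i]],[0,0,0,1]])
    return T[:3,3]+T[:3,2]*L,T[:3,:3]
E
python3 - <<'E'
from fk import *
S=[([70.13578547,18.44064569,-4.01579393,83.17437934,1.29498166,78.54080844,-3.25944642],[.2292,-.6077,.2214],[-87.1,89.89,113.58]),
([-2.36,61.395,21.54,3.32,-22.27,94.56,91.46],[1.0041,.0101,.3536],[1.9,69,4.7]),
([-58.74,17.72,69.845,84.66,-24.62,56.6,106.03],[.7925,.0164,.382],[-1.3,56.6,1.8]),
([-67.92,-17,51.72,100.78,22.79,59.55,72.49],[.6494,.0171,.3804],[-.8,58.3,1.7])]
for q,p,r in S:
    a,b=fk(q,0);a2,_=fk(q,.2)
    M=R.from_euler('xyz',r,degrees=True).as_matrix()
    print(a.round(3),a2.round(3),b[:,2].round(2),M[:,0].round(2),p)
E
```

```text
[0.212 0.492 0.34 ] [0.193 0.449 0.146] [-0.1  -0.22 -0.97] [-0.  0. -1.] [0.2292, -0.6077, 0.2214]
[-0.071 -0.012  0.15 ] [-0.141 -0.147  0.279] [-0.35 -0.68  0.65] [ 0.36  0.03 -0.93] [1.0041, 0.0101, 0.3536]
[0.549 0.015 0.487] [0.628 0.011 0.303] [ 0.4  -0.02 -0.92] [ 0.55  0.02 -0.83] [0.7925, 0.0164, 0.382]
[0.43  0.003 0.748] [ 0.587 -0.005  0.625] [ 0.79 -0.04 -0.62] [ 0.53  0.02 -0.85] [0.6494, 0.0171, 0.3804]
```

```bash
cat > fk.py <<'E'
import numpy as np
from scipy.spatial.transform import Rotation as R
from scipy.optimize import least_squares
def fk(q,P,s):
    h,a,e1,e2,b,e3,d=P
    r=lambda ax,t:R.from_euler(ax,t,degrees=True).as_matrix()
    ops=[(r('z',s[0]*q[0]),[0,0,h]),(r('y',q[1]),[0,0,a]),(r('z',s[1]*q[2]),[e1,0,0]),(r('y',s[3]*q[3]),[e2,0,b]),(r('z',s[2]*q[4]),[0,0,0]),(r('y',q[5]),[e3,0,d]),(r('z',s[4]*q[6]),[0,0,0])]
    p=np.array([0,0,0.]);p=p; M=np.eye(3)
    for k,(m,t) in enumerate(ops):
        M=M@m; p=p+M@np.array(t)
    return p,M
S=[([70.13578547,18.44064569,-4.01579393,83.17437934,1.29498166,78.54080844,-3.25944642],[.2292,-.6077,.2214],[-87.1,89.89,113.58]),
([-.247,63.109,-39.898,3.324,37.788,103.02,89.93],[.9593,.009,.3049],[5.2,78.7,8.0]),
([-2.36,61.395,21.54,3.32,-22.27,94.56,91.46],[1.0041,.0101,.3536],[1.9,69,4.7]),
([-2.97,62.07,48.74,3.3,-48.91,86.79,92.24],[1.0507,.0099,.3758],[.4,61,3.1]),
([-58.74,17.72,69.845,84.66,-24.62,56.6,106.03],[.7925,.0164,.382],[-1.3,56.6,1.8]),
([-67.92,-17,51.72,100.78,22.79,59.55,72.49],[.6494,.0171,.3804],[-.8,58.3,1.7])]
E
python3 - <<'E'
from fk import *
import itertools
res=[]
for s in itertools.product([1,-1],[1,-1],[1,-1],[1],[1]):
    f=lambda P:np.concatenate([np.r_[fk(q,P,s)[0]-p, .3*(fk(q,P,s)[1][:,2]-R.from_euler('xyz',r,degrees=True).as_matrix()[:,0])] for q,p,r in S])
    o=least_squares(f,[.3,.35,0,0,.35,0,.25]); res.append((o.cost,s,o.x.round(3)))
for r in sorted(res,key=lambda x:x[0]):print(r)
o=sorted(res,key=lambda x:x[0])[0]
for q,p,r in S: 
    a,M=fk(q,o[2],o[1]); T=R.from_euler('xyz',r,degrees=True).as_matrix();print((a-p).round(3),(M[:,2]-T[:,0]).round(2),M[:,0].round(2),T[:,1].round(2),T[:,2].round(2))
E
```

```text
(np.float64(0.0016164786020455863), (-1, -1, -1, 1, 1), array([0.274, 0.46 , 0.006, 0.003, 0.515, 0.003, 0.382]))
(np.float64(0.19788463703797954), (1, 1, 1, 1, 1), array([ 2.059,  0.341, -0.356,  0.441, -0.074, -0.086,  1.914]))
(np.float64(0.25503612308736484), (-1, -1, 1, 1, 1), array([-0.209,  0.54 ,  0.009, -0.116,  0.572, -0.035,  0.084]))
(np.float64(0.5052715879846411), (-1, 1, 1, 1, 1), array([-1.337,  0.867, -0.389,  0.255,  0.132, -0.567, -0.992]))
(np.float64(0.5435130641340409), (1, -1, -1, 1, 1), array([ 0.472,  0.769, -0.778,  0.695, -0.478, -0.651,  0.586]))
(np.float64(0.8338292499792872), (1, -1, 1, 1, 1), array([-0.314,  1.054, -0.707,  0.398, -0.099, -0.272,  0.201]))
(np.float64(0.9005915547476487), (-1, 1, -1, 1, 1), array([-0.373,  0.911, -0.465,  0.204,  0.049, -0.299,  0.096]))
(np.float64(0.9390893823960144), (1, 1, -1, 1, 1), array([-0.136,  0.68 , -0.201,  0.064,  0.471,  0.043,  0.195]))
[ 0.026  0.008 -0.001] [-0.  0.  0.] [-0.46  0.89  0.  ] [ 0.35 -0.94 -0.  ] [-0.94 -0.35  0.  ]
[-0.006  0.03   0.008] [0. 0. 0.] [-0.05  1.    0.02] [-0.05  1.    0.02] [0.98 0.05 0.2 ]
[ 0.002  0.023 -0.003] [-0.  0. -0.] [-0.    1.    0.03] [-0.05  1.    0.01] [0.93 0.04 0.36]
[ 0.004  0.016 -0.004] [-0.  0. -0.] [0.02 1.   0.04] [-0.05  1.    0.  ] [0.87 0.04 0.48]
[-0.     0.015 -0.002] [-0. -0. -0.] [0.4  0.87 0.28] [-0.05  1.   -0.01] [0.83 0.05 0.55]
[-0.005  0.02   0.005] [0. 0. 0.] [-0.52  0.8  -0.31] [-0.04  1.   -0.01] [0.85 0.04 0.53]
```

```bash
cat >> h.py <<'E'
def unproj(n,uv,z=0.):
    c=camera_params(n);uv=np.atleast_2d(uv).astype(float)
    M=cv2.Rodrigues(np.array(c['rvec'],float))[0];t=np.array(c['tvec'],float).ravel();C=-M.T@t
    d=np.c_[(uv[:,0]-c['cx'])/c['fx'],(uv[:,1]-c['cy'])/c['fy'],np.ones(len(uv))]@M
    return C+d*((z-C[2])/d[:,2])[:,None]
E
python3 - <<'E'
from h import *
for n in('scene','side'):
    im=cv2.imread(f'pics/{n}0.png');s=8
    im=cv2.resize(im,None,fx=s,fy=s,interpolation=cv2.INTER_CUBIC)
    b,g,r=[im[:,:,i].astype(int) for i in range(3)]
    m=((g>r+35)&(g>b+35)).astype(np.uint8)
    k,l,st,ce=cv2.connectedComponentsWithStats(m)
    for i in range(1,k):
        if st[i,4]<s*s*150: continue
        cs=cv2.findContours((l==i).astype(np.uint8),0,2)[0][0][:,0]
        W=unproj(n,(cs+.5)/s-.5)[:,:2]
        rc=cv2.minAreaRect((W*1000).astype(np.float32));print(n,(ce[i]/s).round(),rc, 'meanc',W.mean(0).round(3))
E
```

```text
scene [211. 230.] ((646.0657348632812, -126.4820785522461), (44.93579864501953, 57.96711349487305), 15.202863693237305) meanc [ 0.646 -0.122]
scene [315. 246.] ((677.6179809570312, 131.9666748046875), (56.303497314453125, 45.920997619628906), 88.8414535522461) meanc [0.68  0.136]
side [278.  58.] ((702.78662109375, -1022.54541015625), (111.14990234375, 222.2854461669922), 24.290666580200195) meanc [ 0.719 -1.028]
side [243. 175.] ((656.4766845703125, -130.9911346435547), (60.61067581176758, 47.80754470825195), 15.62894344329834) meanc [ 0.658 -0.135]
side [211. 229.] ((686.358154296875, 129.17527770996094), (56.0395393371582, 62.545066833496094), 89.23419952392578) meanc [0.685 0.128]
```

```bash
cat > clr.py <<'E'
import numpy as np
def model():
    P=[]
    def box(a,b,c):
        g=np.meshgrid(*[np.linspace(x[0],x[1],int((x[1]-x[0])/.006)+2) for x in(a,b,c)]);P.append(np.stack([k.ravel() for k in g],1))
    box((-.125,-.068),(-.097,.097),(-.039,.039))
    box((-.30,-.12),(-.045,.045),(-.045,.045))
    box((-.19,-.14),(-.025,.025),(-.10,-.04))
    return np.vstack(P)
G=model()
def clear(tcp,yaw,tilt,cyls):
    t,y=np.radians(tilt),np.radians(yaw)
    x=np.array([np.sin(t)*np.cos(y),np.sin(t)*np.sin(y),-np.cos(t)]);z=np.array([np.cos(t)*np.cos(y),np.cos(t)*np.sin(y),np.sin(t)]);yy=np.cross(z,x)
    W=np.array(tcp)+G@np.array([x,yy,z])
    out=[]
    for cx,cy,r,h in cyls:
        s=W[W[:,2]<h]; out.append(np.hypot(s[:,0]-cx,s[:,1]-cy).min()-r if len(s) else .2)
    return np.array(out)
F=[(.410,-.119,.024,.142),(.577,-.253,.024,.142)]
E
python3 - <<'E'
from clr import *
for tilt in(24,28):
  for s in(0,.01,.02,.03):
    print(tilt,s)
    for yaw in range(-30,91,10):
        y=np.radians(yaw);c=np.array([.546+s*np.cos(.35),-.160+s*np.sin(.35)])
        tcp=[*(c-.031*np.array([np.cos(y),np.sin(y)])),.016]
        print(yaw,(clear(tcp,yaw,tilt,F+[(c[0],c[1],.024,.138)])*1000).round())
E
```

```text
24 0
-30 [-21.  72.  -1.]
-20 [-24.  60.  -1.]
-10 [-21.  46.  -1.]
0 [-22.  30.  -1.]
10 [-14.  13.  -1.]
20 [-23.  -4.  -1.]
30 [-17. -20.  -1.]
40 [ -2. -23.  -1.]
50 [ 10. -22.  -1.]
60 [ 17. -24.  -1.]
70 [ 23. -23.  -1.]
80 [ 35. -22.  -1.]
90 [ 51. -23.  -1.]
24 0.01
-30 [-14.  66.  -1.]
-20 [-23.  52.  -1.]
-10 [-22.  37.  -1.]
0 [-14.  21.  -1.]
10 [-7.  4. -1.]
20 [-18. -14.  -1.]
30 [-16. -21.  -1.]
40 [  1. -21.  -1.]
50 [ 15. -23.  -1.]
60 [ 24. -23.  -1.]
70 [ 29. -21.  -1.]
80 [ 39. -24.  -1.]
90 [ 54. -23.  -1.]
24 0.02
-30 [-8. 60. -1.]
-20 [-23.  45.  -1.]
-10 [-22.  28.  -1.]
0 [-15.  11.  -1.]
10 [-5. -6. -1.]
20 [ -8. -23.  -1.]
30 [-14. -23.  -1.]
40 [  5. -23.  -1.]
50 [ 20. -24.  -1.]
60 [ 30. -23.  -1.]
70 [ 36. -23.  -1.]
80 [ 44. -22.  -1.]
90 [ 57. -23.  -1.]
24 0.03
-30 [ 1. 53. -1.]
-20 [-22.  37.  -1.]
-10 [-23.  20.  -1.]
0 [-18.   3.  -1.]
10 [  1. -15.  -1.]
20 [  2. -23.  -1.]
30 [ -9. -24.  -1.]
40 [  8. -22.  -1.]
50 [ 25. -23.  -1.]
60 [ 37. -22.  -1.]
70 [ 44. -24.  -1.]
80 [ 50. -24.  -1.]
90 [ 62. -24.  -1.]
28 0
-30 [-23.  78.   5.]
-20 [-24.
[... 338 characters left out ...]
5.]
20 [-24.  -8.   5.]
30 [-16. -21.   5.]
40 [  1. -21.   5.]
50 [ 15. -23.   5.]
60 [ 24. -23.   5.]
70 [ 30. -21.   5.]
80 [ 42. -24.   5.]
90 [ 58. -23.   5.]
28 0.02
-30 [-20.  65.   5.]
-20 [-23.  50.   5.]
-10 [-22.  34.   5.]
0 [-18.  17.   5.]
10 [-8. -1.  5.]
20 [-14. -18.   5.]
30 [-14. -23.   5.]
40 [  5. -23.   5.]
50 [ 20. -24.   5.]
60 [ 30. -23.   5.]
70 [ 37. -23.   5.]
80 [ 47. -23.   5.]
90 [ 61. -23.   5.]
28 0.03
-30 [-10.  59.   5.]
-20 [-22.  42.   5.]
-10 [-23.  25.   5.]
0 [-18.   8.   5.]
10 [ -8. -10.   5.]
20 [ -4. -23.   5.]
30 [-12. -24.   5.]
40 [  8. -22.   5.]
50 [ 25. -23.   5.]
60 [ 37. -22.   5.]
70 [ 44. -24.   5.]
80 [ 52. -24.   5.]
90 [ 66. -24.   5.]
```

```bash
python3 - <<'E'
from clr import *
import clr
def cf(c,yaw,u,tilt,d=.033,z=.016):
    y=np.radians(yaw);f=np.array([np.cos(y),np.sin(y)]);l=np.array([-f[1],f[0]])
    tcp=[*(np.array(c)-d*f+u*l),z]
    return clear(tcp,yaw,tilt,F+[(c[0],c[1],.024,.138)])*1000
for c in[(.546,-.160),(.556,-.157),(.566,-.153),(.576,-.15),(.59,-.145)]:
  best=[]
  for tilt in(24,28,32):
    for yaw in range(-180,180,5):
        for u in(-.05,-.04,-.03,-.02,-.01,0,.01,.02,.03,.04,.05):
            k=cf(c,yaw,u,tilt)
            if k.min()>1: best.append((round(k[:2].min()),yaw,u,tilt))
  best.sort(reverse=True)
  ys=sorted({b[1] for b in best});print(c,ys); print([b for b in best if -60<=b[1]<=80][:14])
E
```

```text
(0.546, -0.16) [-180, -175, -170, -165, -160, -155, -150, -145, -140, -135, -130, -125, -120, -115, -110, -105, -100, -95, -90, -85, -80, -75, -70, -65, -60, -55, -50, 15, 20, 160, 165, 170, 175]
[(26, -60, 0.05, 32), (26, -60, 0.05, 28), (26, -60, 0.05, 24), (17, -55, 0.05, 32), (17, -55, 0.05, 28), (17, -55, 0.05, 24), (16, -60, 0.04, 32), (16, -60, 0.04, 28), (16, -60, 0.04, 24), (9, 20, -0.05, 32), (7, -50, 0.05, 32), (7, -50, 0.05, 28), (7, -50, 0.05, 24), (7, -55, 0.04, 32)]
(0.556, -0.157) [-180, -175, -170, -165, -160, -155, -150, -145, -140, -135, -130, -125, -120, -115, -110, -105, -100, -95, -90, -85, -80, -75, -70, -65, -60, -55, -50, -45, -30, -25, -5, 0, 15, 150, 155, 160, 165, 170, 175]
[(36, -60, 0.05, 32), (36, -60, 0.05, 28), (36, -60, 0.05, 24), (27, -55, 0.05, 32), (27, -55, 0.05, 28), (27, -55, 0.05, 24), (26, -60, 0.04, 32), (26, -60, 0.04, 28), (26, -60, 0.04, 24), (17, -50, 0.05, 24), (17, -55, 0.04, 32), (17, -55, 0.04, 28), (17, -55, 0.04, 24), (16, -50, 0.05, 32)]
(0.566, -0.153) [-180, -175, -170, -165, -160, -155, -150, -145, -140, -135, -130, -125, -120,
[... 882 characters left out ...]
28), (47, -60, 0.04, 24), (37, -50, 0.05, 24), (37, -55, 0.04, 32), (37, -55, 0.04, 28), (37, -55, 0.04, 24), (37, -60, 0.03, 32)]
(0.59, -0.145) [-180, -175, -170, -165, -160, -155, -150, -145, -140, -135, -130, -125, -120, -115, -110, -105, -100, -95, -90, -85, -80, -75, -70, -65, -60, -55, -50, -45, -40, -35, -30, -25, -20, -15, -10, -5, 20, 25, 125, 130, 135, 140, 145, 150, 155, 160, 165, 170, 175]
[(72, -60, 0.05, 32), (72, -60, 0.05, 28), (72, -60, 0.05, 24), (62, -55, 0.05, 32), (62, -55, 0.05, 28), (62, -55, 0.05, 24), (62, -60, 0.04, 32), (62, -60, 0.04, 28), (62, -60, 0.04, 24), (52, -50, 0.05, 24), (52, -55, 0.04, 32), (52, -55, 0.04, 28), (52, -55, 0.04, 24), (52, -60, 0.03, 32)]
```

```bash
cat > bfs.py <<'E'
from clr import *
import heapq,sys
from functools import lru_cache
TIL=30
@lru_cache(None)
def K(cx,cy,yaw,u,d):
    y=np.radians(yaw);f=np.array([np.cos(y),np.sin(y)]);l=np.array([-f[1],f[0]])
    tcp=[*(np.array([cx,cy])-d*f+u*l),.016]
    return clear(tcp,yaw,TIL,F).min()
thr=float(sys.argv[1])
start=(.546,-.160);bay=np.array([.654,-.125]);by=np.radians(15);bf=np.array([np.cos(by),np.sin(by)])
def bayc(c):
    e=np.array(c)-bay;return e@bf, -e[0]*bf[1]+e[1]*bf[0]
US=[-.05,-.035,-.02,0,.02,.035,.05];YS=range(-40,61,10)
pq=[(0,0,start,None,None)];seen={};n=0
while pq:
    cost,_,c,m,par=heapq.heappop(pq)
    key=(round(c[0]/.004),round(c[1]/.004),m)
    if key in seen: continue
    seen[key]=1
    a,b=bayc(c)
    if a>-.004 and abs(b)<.008:
        path=[];p=(c,m,par)
        while p: path.append((np.round(p[0],3),p[1])); p=p[2]
        last=None
        for q in path[::-1]:
            print(q)
        break
    if a>-.056 and abs(b)>.007 : continue
    for yaw in YS:
        for u in US:
            if m!=(yaw,u):
                if K(round(c[0],3),round(c[1],3),yaw,u,.040)<thr: continue
                ex=1
            else: ex=0
            nc=(c[0]+.006*np.cos(np.radians(yaw)),c[1]+.006*np.sin(np.radians(yaw)))
            if nc[0]>.68 or nc[1]>-.08: continue
            if K(round(nc[0],3),round(nc[1],3),yaw,u,.033)<thr: continue
            n+=1
            heapq.heappush(pq,(cost+ex+.03,n,nc,(yaw,u),(c,m,par)))
else: print('none',len(seen))
E
for t in 0.003 0.006 0.008; do echo == $t; timeout 250 python3 bfs.py $t; done
```

```text
== 0.003
none 1
== 0.006
none 1
== 0.008
none 1
```

```bash
sed -i 's/box((-.125,-.068),(-.097,.097),(-.039,.039))/box((-.113,-.069),(-.096,.096),(-.038,.038))/; s/(-.30,-.12),(-.045,.045),(-.045,.045)/(-.30,-.11),(-.041,.041),(-.041,.041)/; s/(-.19,-.14),(-.025,.025),(-.10,-.04)/(-.185,-.14),(-.022,.022),(-.092,-.04)/' clr.py
sed -i 's/,.040)<thr/,.038)<thr/; s/YS=range(-40,61,10)/YS=range(-75,61,5)/; s/^TIL=30/TIL=float(sys.argv[2])/' bfs.py
for t in "0.003 26" "0.003 31" "0.006 31"; do echo == $t; timeout 180 python3 bfs.py $t; done
```

```text
== 0.003 26
== 0.003 31
== 0.006 31
```

```bash
sed -i 's/\.006)+2/.013)+2/' clr.py
python3 - <<'E'
s=open('bfs.py').read()
s=s.replace("key=(round(c[0]/.004),round(c[1]/.004),m)","key=(round(c[0]/.005),round(c[1]/.005),m)").replace("cost+ex+.03,","cost+ex+.06+H(nc)-H(c),").replace("pq=[(0,","H=lambda c:.06*max(0,np.hypot(*(bay-np.array(c))))/.006\npq=[(0,")
s=s.replace("US=[-.05,-.035,-.02,0,.02,.035,.05]","US=[-.05,-.025,0,.025,.05]").replace("range(-75,61,5)","list(range(-70,-19,10))+list(range(-10,41,5))")
open('bfs.py','w').write(s)
E
for t in "0.003 27" "0.003 32" "0.006 32"; do (timeout 550 python3 bfs.py $t > "o_$t.txt" 2>&1 &) ; done; sleep 500; head -60 o_*
```

```text
==> o_0.003 27.txt <==
none 3290

==> o_0.003 32.txt <==
none 3937

==> o_0.006 32.txt <==
none 2835
```

```bash
sed -i 's/\.013)+2/.006)+2/' clr.py; python3 - <<'E'
from clr import *
for tilt in(36,40,44):
  th=np.radians(tilt);bf=-.07*np.sin(th)+.038*np.cos(th);corner=.0095*np.cos(th)
  for yaw in(-80,-70,-60,-50,-40):
    for adv in(0,.03,.07,.108):
      c=np.array([.546,-.160])+adv*np.array([np.cos(.32),np.sin(.32)])
      d=bf+.024+.004
      off=d-corner; u=.0435-np.sqrt(max(.024**2-max(off,0)**2,0))
      y=np.radians(yaw);f=np.array([np.cos(y),np.sin(y)]);l=np.array([-f[1],f[0]])
      tcp=[*(c-d*f+u*l),.020]
      k=clear(tcp,yaw,tilt,F+[(c[0],c[1],.024,.138),(.468,0,.04,.022),(.687,-.01,.04,.02)])*1000
      print(tilt,yaw,adv,'d',round(d,3),'u',round(u,3),'normal',round(yaw+90-np.degrees(np.arcsin(max(off,0)/.024))),k.round(),np.round(tcp,3))
E
```

```text
36 -80 0 d 0.018 u 0.022 normal -14 [ 28. 100.   3. 200. 200.] [ 0.564 -0.139  0.02 ]
36 -80 0.03 d 0.018 u 0.022 normal -14 [ 58. 105.   3. 200. 200.] [ 0.593 -0.129  0.02 ]
36 -80 0.07 d 0.018 u 0.022 normal -14 [ 98. 111.   3. 200. 200.] [ 0.631 -0.117  0.02 ]
36 -80 0.108 d 0.018 u 0.022 normal -14 [135. 117.   3. 200. 200.] [ 0.667 -0.105  0.02 ]
36 -70 0 d 0.018 u 0.022 normal -4 [ 15. 101.   3. 200. 200.] [ 0.56  -0.136  0.02 ]
36 -70 0.03 d 0.018 u 0.022 normal -4 [ 45. 101.   3. 200. 200.] [ 0.589 -0.127  0.02 ]
36 -70 0.07 d 0.018 u 0.022 normal -4 [ 85.  99.   3. 200. 200.] [ 0.627 -0.114  0.02 ]
36 -70 0.108 d 0.018 u 0.022 normal -4 [123. 104.   3. 200. 200.] [ 0.663 -0.102  0.02 ]
36 -60 0 d 0.018 u 0.022 normal 6 [ -1.  99.   3. 200. 200.] [ 0.556 -0.134  0.02 ]
36 -60 0.03 d 0.018 u 0.022 normal 6 [ 28.  93.   3. 200. 200.] [ 0.584 -0.125  0.02 ]
36 -60 0.07 d 0.018 u 0.022 normal 6 [ 68.  86.   3. 200. 200.] [ 0.622 -0.112  0.02 ]
36 -60 0.108 d 0.018 u 0.022 normal 6 [105.  90.   3. 200. 200.] [ 0.658 -0.1    0.02 ]
36 -50 0 d 0.018 u 0.022 normal 16 [-19.  95.   3.
[... 3425 characters left out ...]

44 -50 0 d 0.007 u 0.019 normal 40 [-18.  94.   3. 200. 200.] [ 0.557 -0.142  0.02 ]
44 -50 0.03 d 0.007 u 0.019 normal 40 [ 10.  83.   3. 200. 200.] [ 0.585 -0.133  0.02 ]
44 -50 0.07 d 0.007 u 0.019 normal 40 [ 50.  72.   3. 200. 200.] [ 0.623 -0.12   0.02 ]
44 -50 0.108 d 0.007 u 0.019 normal 40 [ 88.  75.   3. 200. 200.] [ 0.659 -0.108  0.02 ]
44 -40 0 d 0.007 u 0.019 normal 50 [ -6.  87.   3. 200. 200.] [ 0.553 -0.141  0.02 ]
44 -40 0.03 d 0.007 u 0.019 normal 50 [ 10.  71.   3. 200. 200.] [ 0.582 -0.131  0.02 ]
44 -40 0.07 d 0.007 u 0.019 normal 50 [ 43.  58.   3. 200. 200.] [ 0.62  -0.119  0.02 ]
44 -40 0.108 d 0.007 u 0.019 normal 50 [ 79.  62.   3. 200. 200.] [ 0.656 -0.107  0.02 ]
```

```bash
python3 - <<'E'
from clr import *
for tilt in(34,42):
 for c in[(.600,-.140),(.606,-.138),(.62,-.134),(.654,-.125)]:
  for yaw in(-40,-30,-20,-10,0,10):
      d=.030;y=np.radians(yaw);f=np.array([np.cos(y),np.sin(y)])
      tcp=[*(np.array(c)-d*f),.018]
      print(tilt,c,yaw,(clear(tcp,yaw,tilt,F+[(c[0],c[1],.024,.138),(.468,0,.04,.022)])*1000).round())
E
```

```text
34 (0.6, -0.14) -40 [ 12.  68.  13. 200.]
34 (0.6, -0.14) -30 [ 14.  51.  13. 200.]
34 (0.6, -0.14) -20 [ -1.  33.  13. 200.]
34 (0.6, -0.14) -10 [-23.  15.  13. 200.]
34 (0.6, -0.14) 0 [-23.  -2.  13. 200.]
34 (0.6, -0.14) 10 [  1. -13.  13. 200.]
34 (0.606, -0.138) -40 [ 17.  65.  13. 200.]
34 (0.606, -0.138) -30 [ 20.  48.  13. 200.]
34 (0.606, -0.138) -20 [  3.  30.  13. 200.]
34 (0.606, -0.138) -10 [-23.  12.  13. 200.]
34 (0.606, -0.138) 0 [-21.  -3.  13. 200.]
34 (0.606, -0.138) 10 [  6. -12.  13. 200.]
34 (0.62, -0.134) -40 [ 29.  60.  13. 200.]
34 (0.62, -0.134) -30 [ 34.  42.  13. 200.]
34 (0.62, -0.134) -20 [ 12.  24.  13. 200.]
34 (0.62, -0.134) -10 [-24.   9.  13. 200.]
34 (0.62, -0.134) 0 [-22.  -1.  13. 200.]
34 (0.62, -0.134) 10 [  5. -10.  13. 200.]
34 (0.654, -0.125) -40 [ 63.  55.  13. 200.]
34 (0.654, -0.125) -30 [ 68.  39.  13. 200.]
34 (0.654, -0.125) -20 [ 36.  27.  13. 200.]
34 (0.654, -0.125) -10 [ 11.  19.  13. 200.]
34 (0.654, -0.125) 0 [ 10.   8.  13. 200.]
34 (0.654, -0.125) 10 [ 16.  -7.  13. 200.]
42 (0.6, -0.14) -40 [  3.  79.  24. 200.]
42 (0.6, -0.14
[... 287 characters left out ...]
0.606, -0.138) -20 [-16.  40.  24. 200.]
42 (0.606, -0.138) -10 [-23.  21.  24. 200.]
42 (0.606, -0.138) 0 [-21.   3.  24. 200.]
42 (0.606, -0.138) 10 [-12. -12.  24. 200.]
42 (0.62, -0.134) -40 [ 22.  70.  24. 200.]
42 (0.62, -0.134) -30 [ 27.  52.  24. 200.]
42 (0.62, -0.134) -20 [ -5.  33.  24. 200.]
42 (0.62, -0.134) -10 [-24.  15.  24. 200.]
42 (0.62, -0.134) 0 [-22.  -0.  24. 200.]
42 (0.62, -0.134) 10 [ -9. -10.  24. 200.]
42 (0.654, -0.125) -40 [ 56.  64.  24. 200.]
42 (0.654, -0.125) -30 [ 55.  46.  24. 200.]
42 (0.654, -0.125) -20 [ 29.  30.  24. 200.]
42 (0.654, -0.125) -10 [  0.  19.  24. 200.]
42 (0.654, -0.125) 0 [ -2.   8.  24. 200.]
42 (0.654, -0.125) 10 [  7.  -7.  24. 200.]
```

Fake towers and the wide gripper bar block a straight push. My plan is to lean the tool about 50°, come in from the dish side with the jaws wide open, and push the tower along its lane with the inner face of one finger. First I need more lean.

```bash
python3 -m pendant '{"xyz":[[0.06,0,0],[0.06,0,0],[0.06,0,0],[0.06,0,0],[0.06,0,0],[0.06,0,0],[0.06,0,0.03],[0.06,0,0.03],[0.06,0,0.03],[0.06,0,0.03]],"turn":[0,0,0,0,0,0,0,0,0,0]}' 1.0; python3 -m pendant '{"xyz":[[0.06,0,0.03],[0.06,0,0.03],[0.06,0,0.03],[0.06,0,0.03]],"turn":[0,0,0,0]}';python3 -c "
from h import *
print(readout.get_obs()['qpos'])"
```

```text
time_s: 7.7
tool_pos: [1.0789, 0.0226, 0.4245]
tool_rot: [0.2, 53.6, 2.5]
force: [0.3, -1.6, -0.6]
grip_width: 0.087
time_s: 8.2
tool_pos: [1.1403, 0.0182, 0.4458]
tool_rot: [-0.1, 43.3, 2.0]
force: [-0.7, -0.1, -0.5]
grip_width: 0.0871
[ -3.66390655  62.59399175  66.30624634   3.28922128 -66.14671137
  69.37778779  91.72270071]
```

```bash
python3 -m pendant '{"xyz":[[0.05,0,0.03],[0.05,0,0.02],[-0.06,0,0],[-0.06,0,-0.01],[-0.06,0,-0.01],[-0.06,0,-0.01],[-0.06,0,-0.01],[-0.06,-0.01,-0.01],[-0.06,-0.01,-0.01],[-0.06,-0.01,-0.01]],"turn":[0,0,0,0,0,0,-0.17,-0.17,-0.17,-0.17]}';python3 -c "
from h import *
print(readout.get_obs()['qpos'])"
```

```text
time_s: 9.45
tool_pos: [0.8501, -0.0034, 0.4231]
tool_rot: [-1.1, 39.8, -25.0]
force: [-0.8, 1.3, -0.7]
grip_width: 0.0869
[-66.99651219  21.75094002  70.21701098  85.74383607   5.15593682
  41.61821622  56.93434669]
```

```bash
python3 -m pendant '{"xyz":[[-0.05,-0.01,-0.01],[-0.05,-0.01,-0.02],[-0.05,-0.01,-0.02],[-0.04,-0.01,-0.02],[-0.04,-0.01,-0.02],[-0.02,-0.01,-0.02]],"turn":[-0.17,-0.17,-0.17,-0.17,-0.17,-0.02]}';python3 -c "
from h import *
o=readout.get_obs();print(o['qpos']);snap('scene','s2.png');snap('side','d2.png');snap('wrist','w2.png')
a=cv2.imread('pics/s2.png');b=cv2.imread('pics/d2.png');cv2.imwrite('pics/c2.png',cv2.resize(np.hstack([a,b]),(800,300)))"
```

```text
time_s: 10.2
tool_pos: [0.6089, -0.0552, 0.3119]
tool_rot: [-0.7, 40.6, -72.3]
force: [-0.1, -0.6, 0.1]
grip_width: 0.0871
[-82.10725     18.23216084  68.73109927 100.42764277  34.06556299
  73.05416132  -6.72117522]
```

View pics/c2.png

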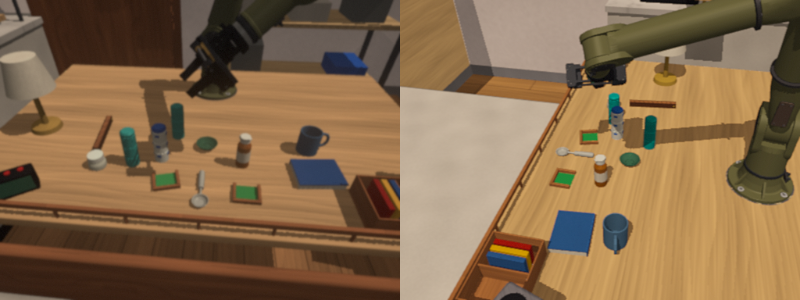

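View pics/w2.png

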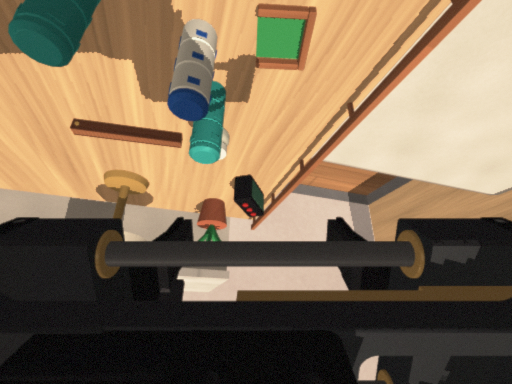

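Both views show the tool leaned back toward the dish side, clear of everything. In the wrist view the tower is at (190,80) and the fakes are at (55,30) and (207,135).

```bash
python3 - <<'E'
from h import *
from clr import *
o=readout.get_obs(); read_camera('wrist')
for t in('pill_tower','bay_right'):
    print(t,[(w('wrist',d['at'],o).round(3),round(d['score'],2)) for d in pinpoint('wrist',t)])
c=np.array([.546,-.160]);y=np.radians(-75);f=np.array([np.cos(y),np.sin(y)]);l=np.array([-f[1],f[0]])
for d,u in((.003,.0095),(.003,.006),(.003,.0195)):
    tcp=[*(c-d*f+u*l),.018];print(np.round(tcp,4),(clear(tcp,-75,49.4,F+[(*c,.024,.138),(.468,0,.04,.022),(.549,.121,.023,.12)])*1000).round())
E
```

```text
pill_tower [(array([ 0.548, -0.156,  0.003]), 0.98), (array([ 0.58 , -0.255, -0.005]), 0.88)]
bay_right [(array([ 0.65 , -0.121, -0.003]), 0.61)]
[ 0.5544 -0.1546  0.018 ] [ 10. 105.   7. 200.  57.]
[ 0.551  -0.1555  0.018 ] [  7. 105.   7. 200.  59.]
[ 0.5641 -0.1521  0.018 ] [ 20. 105.   7. 200.  52.]
```

```bash
python3 -m pendant '{"xyz":[[-0.015,-0.03,-0.03],[-0.015,-0.03,-0.03],[-0.013,-0.02,-0.02],[-0.01,-0.018,-0.02],[0,0,0]],"turn":[-0.025,-0.025,0,0,0]}';python3 -c "
from h import *
o=readout.get_obs();print(o['tool_pos'],o['qpos']);snap('wrist','w3.png')"
```

```text
time_s: 11.12
tool_pos: [0.5618, -0.1553, 0.2166]
tool_rot: [0.4, 40.7, -74.3]
force: [-0.4, -0.2, 0.8]
grip_width: 0.0871
[ 0.5618407  -0.15531902  0.21663469] [-78.60171275  13.40984088  69.32918492 115.14230407  42.27253744
  62.15788628 -16.19614078]
```

View pics/w3.png

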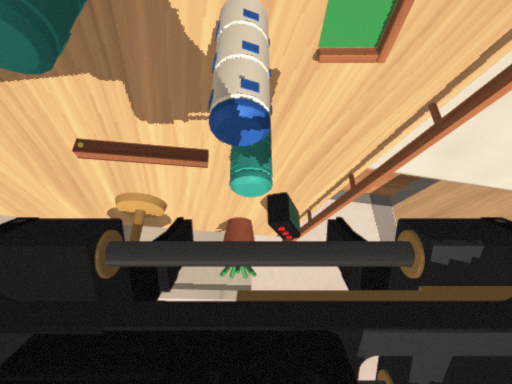

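```bash
python3 -m pendant '{"xyz":[[-0.004,0.001,-0.03],[-0.002,0.001,-0.03],[0,0,-0.03],[0,0,0]],"turn":[0,0,0,0]}';python3 -c "
from h import *
o=readout.get_obs();print(o['tool_pos'],o['qpos']);
snap('wrist','w4.png');snap('side','d4.png');snap('scene','s4.png')
a=cv2.imread('pics/w4.png');b=cv2.imread('pics/d4.png')[60:260,160:427];b=cv2.resize(b,(512,384));cv2.imwrite('pics/c4.png',cv2.resize(np.hstack([a,b]),(800,300)))"
```

```text
time_s: 11.68
tool_pos: [0.568, -0.1446, 0.1317]
tool_rot: [1.5, 40.6, -72.8]
force: [-0.4, -0.8, 0.4]
grip_width: 0.0869
[ 0.56800233 -0.14457757  0.13169287] [-71.64172788  24.30871177  62.94472057 118.62738218  36.81884698
  50.68569936 -20.20019532]
```

View pics/c4.png

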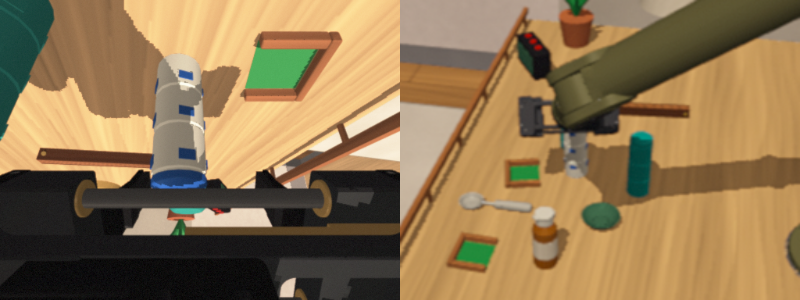

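```bash
python3 -m pendant '{"xyz":[[-0.008,-0.003,0],[-0.006,-0.003,0],[0,0,0]],"turn":[-0.01,0,0]}'; python3 -c "
from h import *
o=readout.get_obs();print(o['tool_pos'])
read_camera('scene');print([(w('scene',d['at'],o).round(3),round(d['score'],2)) for d in pinpoint('scene','pill_tower')])
"
```

```text
time_s: 12.2
tool_pos: [0.5553, -0.151, 0.1355]
tool_rot: [2.1, 40.8, -73.0]
force: [0.8, -0.2, 0.2]
grip_width: 0.0871
[ 0.55532243 -0.15097714  0.13552696]
[(array([ 0.547, -0.155, -0.001]), 0.96), (array([ 0.578, -0.253,  0.004]), 0.94), (array([ 0.41 , -0.122, -0.   ]), 0.48)]
```

```bash
python3 -m pendant '{"xyz":[[-0.002,-0.002,-0.02],[-0.002,-0.002,-0.02],[0,0,0]],"turn":[-0.01,-0.01,0]}'
```

```text
time_s: 12.68
tool_pos: [0.5531, -0.1535, 0.095]
tool_rot: [2.2, 40.8, -73.9]
force: [-0.1, 0.0, 0.5]
grip_width: 0.087
```

```bash
python3 -c "
from h import *
o=readout.get_obs();print(o['qpos'],o['force'])"
```

```text
[-69.65716011  27.62945208  61.2742667  121.07156734  35.53078807
  46.7999539  -23.5908719 ] [-0.11402343  0.00266643  0.48172293]
```

```bash
python3 -m pendant '{"xyz":[[-0.001,-0.001,-0.025],[-0.001,-0.001,-0.025],[0,0,-0.015],[0,0,-0.008],[0,0,0]],"turn":[-0.01,0,0,0,0]}'; python3 -c "
from h import *
o=readout.get_obs();print(o['tool_pos'],o['qpos'],o['force']);
for n in('scene','side'):
    read_camera(n);print([(w(n,d['at'],o).round(3),round(d['score'],2)) for d in pinpoint(n,'pill_tower')])
snap('wrist','w5.png');snap('side','d5.png');snap('scene','s5.png')
a=cv2.resize(cv2.imread('pics/s5.png')[120:270,130:330],(512,384));b=cv2.imread('pics/d5.png')[80:230,180:380];b=cv2.resize(b,(512,384));cv2.imwrite('pics/c5.png',cv2.resize(np.hstack([a,b]),(800,300)))"
```

```text
time_s: 13.3
tool_pos: [0.5549, -0.1543, 0.0236]
tool_rot: [2.6, 40.7, -74.1]
force: [0.3, 0.0, 0.7]
grip_width: 0.0872
[ 0.5549412  -0.15429778  0.0236442 ] [-64.32877153  37.04639696  55.45625921 121.64806928  31.992704
  39.05798324 -27.748692  ] [0.28050302 0.03821973 0.68099466]
[(array([ 0.581, -0.25 ,  0.001]), 0.81), (array([ 0.548, -0.157,  0.001]), 0.66)]
[(array([ 0.411, -0.115,  0.002]), 0.87)]
```

View pics/c5.png

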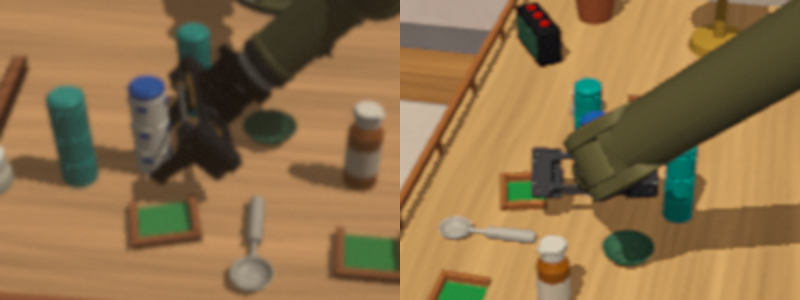

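View pics/w5.png

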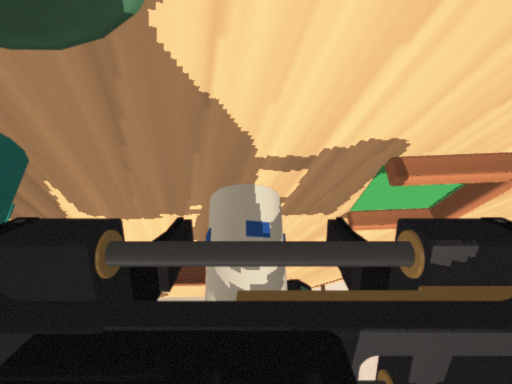

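The wrist view shows the tower standing between the open fingers, at columns 207 to 285, with the bay mouth on the right. I'll lower 2 mm and start a gentle push along the lane.

```bash
python3 -m pendant '{"xyz":[[0,0,-0.003],[0.004,0.001,0],[0.004,0.001,0],[0.004,0.001,0],[0.004,0.001,0],[0.004,0.001,0],[0.004,0.001,0]],"turn":[0,0,0,0,0,0,0]}'; python3 -c "
from h import *
o=readout.get_obs();print(o['tool_pos'],o['force']);
read_camera('scene');print([(w('scene',d['at'],o).round(3),round(d['score'],2)) for d in pinpoint('scene','pill_tower')])
snap('wrist','w6.png')"
```

```text
time_s: 14.52
tool_pos: [0.5795, -0.1485, 0.0206]
tool_rot: [2.6, 40.8, -74.2]
force: [-0.4, -1.1, -0.4]
grip_width: 0.0872
[ 0.57948958 -0.14851649  0.02056108] [-0.42496933 -1.09205251 -0.41148505]
[(array([ 0.561, -0.152, -0.002]), 0.91), (array([ 0.581, -0.251,  0.003]), 0.8)]
```

View pics/w6.png

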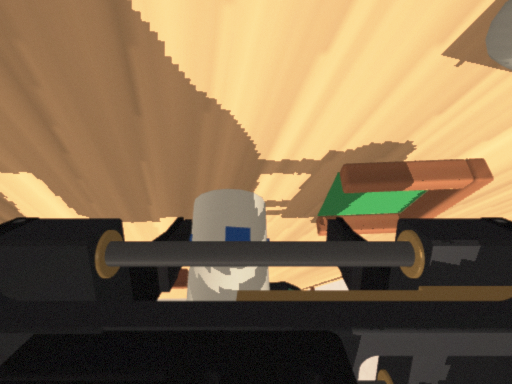

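```bash
python3 -m pendant '{"xyz":[[0.005,0.002,0.0],[0.005,0.002,0.0005],[0.005,0.001,0.0005],[0.005,0.002,0.0005],[0.005,0.002,0.0005],[0.005,0.001,0],[0.005,0.002,0]],"turn":[0,0,0,0,0,0,0]}'; python3 -c "
from h import *
o=readout.get_obs();print(o['tool_pos'],o['force']);
read_camera('scene');print([(w('scene',d['at'],o).round(3),round(d['score'],2)) for d in pinpoint('scene','pill_tower')])
snap('wrist','w7.png');snap('side','d7.png')"
```

```text
time_s: 15.55
tool_pos: [0.6168, -0.1352, 0.0224]
tool_rot: [2.6, 40.8, -74.2]
force: [-1.4, -0.1, -0.4]
grip_width: 0.087
[ 0.61684077 -0.13522365  0.02242751] [-1.41898558 -0.10100499 -0.37743228]
[(array([ 0.413, -0.123, -0.002]), 0.91), (array([ 0.598, -0.14 , -0.002]), 0.79), (array([ 0.579, -0.251,  0.   ]), 0.71)]
```

View pics/w7.png

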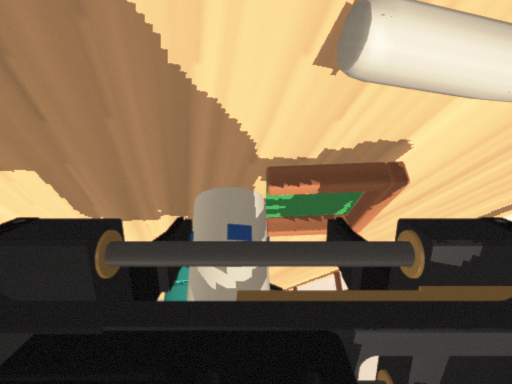

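```bash
cat >> h.py <<'E'
def projw(p,o):
    c=camera_params('wrist');H=np.array(c['hand_eye']);M=R.from_euler('xyz',o['tool_rot'],degrees=True).as_matrix()
    q=M.T@(np.array(p)-np.array(o['tool_pos'])); q=H[:3,:3].T@(q-H[:3,3]); return np.round([c['fx']*q[0]/q[2]+c['cx'],c['fy']*q[1]/q[2]+c['cy']])
def bayp(l,b=(.653,-.124),yaw=15):
    y=np.radians(yaw);return np.array([b[0]+l[0]*np.cos(y)-l[1]*np.sin(y),b[1]+l[0]*np.sin(y)+l[1]*np.cos(y),l[2]])
E
python3 - <<'E'
from h import *
o=readout.get_obs()
for l in[(-.03,.033,.0),(-.03,.043,.014),(-.03,.033,.014),(.044,.043,.014),(-.03,-.033,.014),(-.057,.024,0)]: print(l,projw(bayp(l),o))
im=cv2.imread('pics/w7.png');cv2.imwrite('pics/w7z.png',cv2.resize(im[130:260,160:430],(810,390)))
E
```

```text
(-0.03, 0.033, 0.0) [270. 175.]
(-0.03, 0.043, 0.014) [272. 189.]
(-0.03, 0.033, 0.014) [271. 197.]
(0.044, 0.043, 0.014) [416. 183.]
(-0.03, -0.033, 0.014) [269. 233.]
(-0.057, 0.024, 0) [225. 184.]
```

View pics/w7z.png

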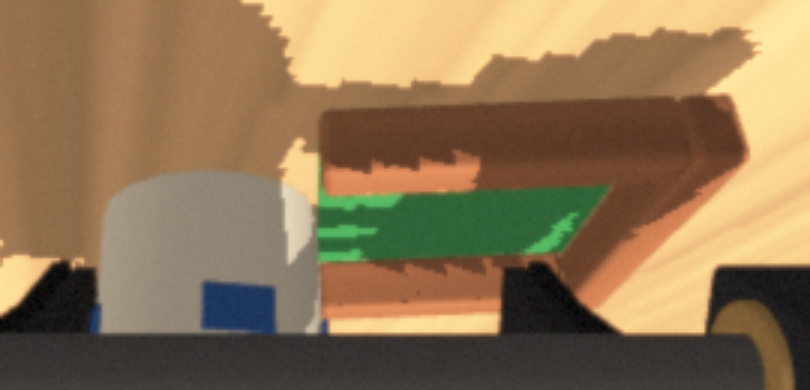

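```bash
python3 - <<'E'
from h import *
from scipy.optimize import least_squares
o=readout.get_obs()
obs=[((-.03,.043,0),(266.7,167)),((-.03,.033,.014),(267.5,194)),((-.03,-.033,0),(267,217)),((.034,-.033,0),(347,216)),((.034,.033,.014),(364,191.7)),((.044,.043,.014),(409,181))]
import h
def pj(p):
    c=camera_params('wrist');H=np.array(c['hand_eye']);M=R.from_euler('xyz',o['tool_rot'],degrees=True).as_matrix()
    q=M.T@(np.array(p)-np.array(o['tool_pos'])); q=H[:3,:3].T@(q-H[:3,3]); return np.array([c['fx']*q[0]/q[2]+c['cx'],c['fy']*q[1]/q[2]+c['cy']])
f=lambda v:np.concatenate([pj(bayp(l,(v[0],v[1]),v[2]))-u for l,u in obs])
r=least_squares(f,[.653,-.124,15]);print(r.x.round(4),r.fun.round(1))
# tower: project base circle/top of base
def g(v):
    t=np.linspace(0,2*np.pi,72);P=np.array([pj((v[0]+.024*np.cos(a),v[1]+.024*np.sin(a),0)) for a in t]);return P[:,1].min(),P[:,0].min(),P[:,0].max(),P[P[:,1].argmin(),0]
for c in[(.598,-.14),(.598,-.145),(.598,-.15),(.600,-.145)]:print(c,np.round(g(c)))
E
```

```text
[ 0.6497 -0.1264 16.2952] [-5.1  0.9 -4.4  5.1 -2.7  0.4 -1.9 -2.3 15.8  1.9 -2.5  3.2]
(0.598, -0.14) [185. 193. 264. 227.]
(0.598, -0.145) [189. 193. 262. 226.]
(0.598, -0.15) [192. 192. 261. 225.]
(0.6, -0.145) [189. 196. 265. 229.]
```

```bash
python3 - <<'E'
from h import *
from scipy.optimize import least_squares
o=readout.get_obs()
obs=[((-.03,.043,0),(266.7,167)),((-.03,.033,.014),(267.5,194)),((-.03,-.033,0),(267,217)),((.034,-.033,0),(347,216)),((.044,.043,.014),(409,181))]
def pj(p):
    c=camera_params('wrist');H=np.array(c['hand_eye']);M=R.from_euler('xyz',o['tool_rot'],degrees=True).as_matrix()
    q=M.T@(np.array(p)-np.array(o['tool_pos'])); q=H[:3,:3].T@(q-H[:3,3]); return np.array([c['fx']*q[0]/q[2]+c['cx'],c['fy']*q[1]/q[2]+c['cy']])
f=lambda v:np.concatenate([pj(bayp(l,(v[0],v[1]),v[2]))-u for l,u in obs])
r=least_squares(f,[.653,-.124,15]);print(r.x.round(4),r.fun.round(1))
read_camera('side')
print([(w('side',d['at'],o).round(3),round(d['score'],2)) for d in pinpoint('side','bay_right')])
read_camera('scene')
print([(w('scene',d['at'],o).round(3),round(d['score'],2)) for d in pinpoint('scene','bay_right')])
E
```

```text
[ 0.6509 -0.1246 15.611 ] [-1.1 -1.  -0.7  3.6 -1.1 -0.4  0.  -2.8  2.5  2.3]
[(array([ 0.652, -0.123, -0.001]), 0.5)]
[(array([ 0.656, -0.127,  0.003]), 0.75)]
```

```bash
python3 -m pendant '{"xyz":[[0.005,0.002,0],[0.005,0.002,0],[0.005,0.001,0],[0.005,0.002,0],[0.005,0.002,0],[0.005,0.001,0]],"turn":[0,0,0,0,0,0]}'; python3 -c "
from h import *
o=readout.get_obs();print(o['tool_pos'],o['force']);
read_camera('scene');print([(w('scene',d['at'],o).round(3),round(d['score'],2)) for d in pinpoint('scene','pill_tower')])
snap('wrist','w8.png')
im=cv2.imread('pics/w8.png');cv2.imwrite('pics/w8z.png',cv2.resize(im[130:260,160:430],(810,390)))"
```

```text
time_s: 16.7
tool_pos: [0.6473, -0.1253, 0.0223]
tool_rot: [2.5, 40.8, -74.3]
force: [-1.6, -0.1, -0.1]
grip_width: 0.0869
[ 0.6472698  -0.12531046  0.02230673] [-1.59153364 -0.06058997 -0.06567111]
[(array([ 0.634, -0.132, -0.   ]), 0.97), (array([ 0.579, -0.251,  0.003]), 0.94), (array([ 0.411, -0.12 , -0.   ]), 0.93)]
```

View pics/w8z.png

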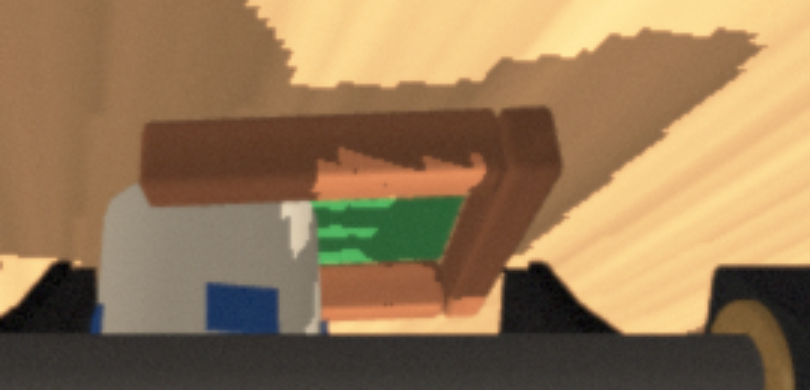

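```bash
python3 -m pendant '{"xyz":[[0.005,0.002,0],[0.005,0.001,0],[0.005,0.002,0],[0.004,0.001,0],[0,0,0]],"turn":[0,0,0,0,0]}'; python3 -c "
from h import *
o=readout.get_obs();print(o['tool_pos'],o['force']);
read_camera('scene');print([(w('scene',d['at'],o).round(3),round(d['score'],2)) for d in pinpoint('scene','pill_tower')])
snap('wrist','w9.png')
im=cv2.imread('pics/w9.png');cv2.imwrite('pics/w9z.png',cv2.resize(im[130:260,160:430],(810,390)))"
```

```text
time_s: 17.48
tool_pos: [0.6676, -0.1188, 0.0223]
tool_rot: [2.5, 40.8, -74.3]
force: [-0.5, 0.6, 0.7]
grip_width: 0.0871
[ 0.66756967 -0.11882012  0.02225327] [-0.54972988  0.63350909  0.739003  ]
[(array([ 0.578, -0.251,  0.002]), 0.87), (array([ 0.65 , -0.125, -0.   ]), 0.86), (array([ 0.41 , -0.123, -0.002]), 0.62), (array([ 0.599, -0.361, -0.002]), 0.48)]
```

View pics/w9z.png

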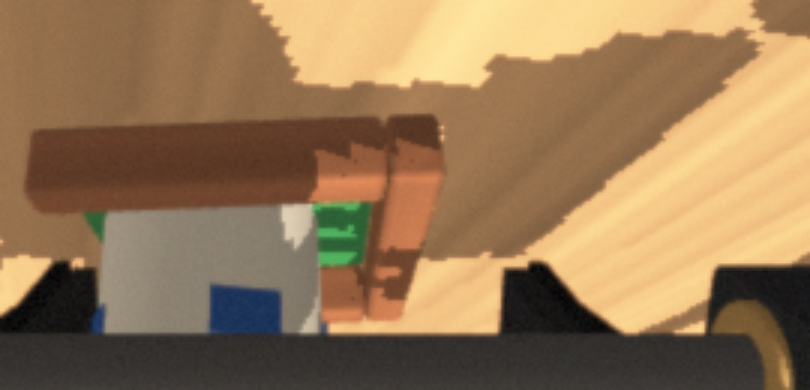

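The tower is at (0.650,-0.125), inside the rails and upright. I'll release it sideways and back out.

```bash
python3 -m pendant '{"xyz":[[-0.005,-0.001,0],[-0.005,-0.001,0],[-0.003,0.010,0.003],[-0.005,0.018,0.01],[-0.005,0.019,0.015],[-0.005,0.019,0.03],[-0.005,0.015,0.05],[0,0,0.06],[0,0,0.06],[0,0,0.05]],"turn":[0,0,0,0,0,0,0,0,0,0]}'; python3 -c "
from h import *
o=readout.get_obs();print(o['tool_pos'],o['force'],o['qpos']);
for n in('scene','side'):
    snap(n,n+'10.png');print([(w(n,d['at'],o).round(3),round(d['score'],2)) for d in pinpoint(n,'pill_tower')])
    for t in('bottle','bay_left'):print([(w(n,d['at'],o).round(3),round(d['score'],2)) for d in pinpoint(n,t)])
a=cv2.imread('pics/scene10.png');b=cv2.imread('pics/side10.png');cv2.imwrite('pics/c10.png',cv2.resize(np.hstack([a[100:300,100:367],b[100:300,160:427]]),(800,300)))"
```

```text
time_s: 18.88
tool_pos: [0.6284, -0.0307, 0.3049]
tool_rot: [2.0, 41.0, -74.2]
force: [-0.8, 0.6, -0.0]
grip_width: 0.0874
[ 0.62839958 -0.03073225  0.30487498] [-0.84890538  0.57763481 -0.00191287] [-71.60104315  20.56645455  56.91853205  95.54060938  33.02103141
  76.00212989 -11.61096067]
[(array([0.453, 0.357, 0.002]), 0.71), (array([ 0.578, -0.252,  0.002]), 0.7), (array([ 0.649, -0.127, -0.   ]), 0.68), (array([ 0.413, -0.119, -0.002]), 0.64)]
[(array([ 0.55 ,  0.124, -0.001]), 0.65), (array([ 0.603, -0.364, -0.003]), 0.25)]
[]
[(array([ 0.412, -0.118, -0.001]), 0.95), (array([ 0.649, -0.127,  0.002]), 0.69), (array([ 0.577, -0.252, -0.001]), 0.66)]
[(array([ 0.55 ,  0.121, -0.   ]), 0.85)]
[(array([ 0.683,  0.131, -0.001]), 0.62), (array([ 0.439, -0.404, -0.002]), 0.61)]
```

View pics/c10.png

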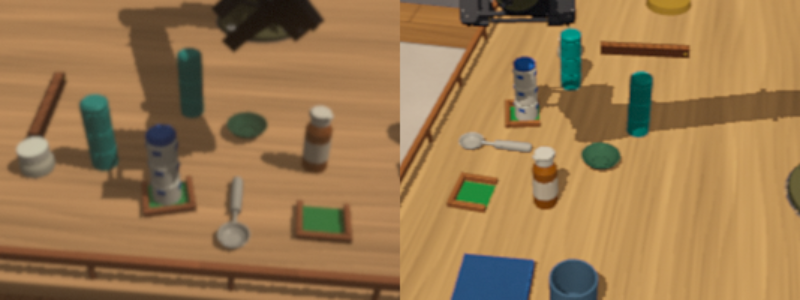

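Tower confirmed at (0.649,-0.127) in the right bay by both cameras. I'll do the bottle the same way, turned a little more.

```bash
python3 -m pendant '{"xyz":[[-0.017,0.039,-0.01],[-0.017,0.039,-0.02],[-0.017,0.039,-0.03],[-0.016,0.038,-0.03],[0,0,0]],"turn":[-0.07,-0.07,-0.08,0,0]}'; python3 -c "
from h import *
o=readout.get_obs();print(o['qpos']);snap('wrist','w11.png')
for t in('bottle','bay_left'):print([(w('wrist',d['at'],o).round(3),round(d['score'],2)) for d in pinpoint('wrist',t)])"
```

```text
time_s: 19.9
tool_pos: [0.5558, 0.1258, 0.2031]
tool_rot: [1.1, 40.5, -88.0]
force: [0.3, -0.9, -0.4]
grip_width: 0.0872
[-74.46409054  36.2219559   50.27058075  89.39832399  17.5619025
  87.83469354 -28.11323609]
[(array([ 0.551,  0.12 , -0.001]), 0.78)]
[(array([ 0.686,  0.134, -0.001]), 0.66)]
```

View pics/w11.png

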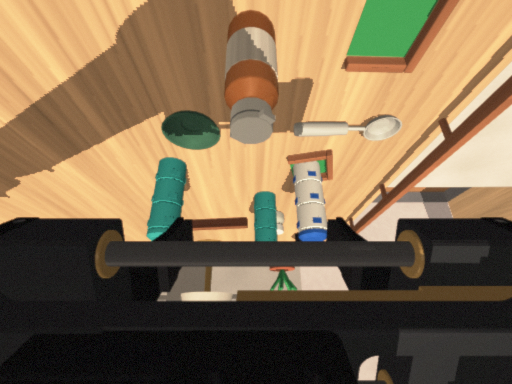

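```bash
python3 -m pendant '{"xyz":[[0.002,-0.001,-0.025],[0.001,-0.001,-0.025],[0,0,-0.025],[0,0,-0.025],[0,0,0]],"turn":[0,0,0,0,0]}'
```

```text
time_s: 20.68
tool_pos: [0.5614, 0.1126, 0.1032]
tool_rot: [1.8, 40.6, -88.5]
force: [-0.4, -0.9, 0.3]
grip_width: 0.087
```

```bash
python3 -m pendant '{"xyz":[[0,0.007,0],[0,0.006,0],[0,0,0]],"turn":[0.01,0.01,0]}'; python3 -m pendant '{"xyz":[[0,0.002,-0.02],[0,0.002,-0.02],[0,0,0]],"turn":[0,0,0]}'
```

```text
time_s: 21.05
tool_pos: [0.5626, 0.1273, 0.1049]
tool_rot: [2.0, 40.6, -87.1]
force: [0.3, -0.0, 0.4]
grip_width: 0.087
time_s: 21.42
tool_pos: [0.5622, 0.1322, 0.0618]
tool_rot: [2.0, 40.7, -87.0]
force: [-0.2, 0.1, 0.6]
grip_width: 0.087
```

```bash
python3 -m pendant '{"xyz":[[0,-0.004,-0.01],[-0.001,-0.004,-0.01],[0,0,-0.01],[0,0,-0.008],[0,0,0]],"turn":[0,0,0,0,0]}'; python3 -c "
from h import *
o=readout.get_obs();print(o['tool_pos'],o['force']);
for n in ('scene','side'):
  snap(n,n+'12.png');print([(w(n,d['at'],o).round(3),round(d['score'],2)) for d in pinpoint(n,'bottle')])
snap('wrist','w12.png')
a=cv2.imread('pics/scene12.png');b=cv2.imread('pics/w12.png');cv2.imwrite('pics/c12.png',cv2.resize(np.hstack([cv2.resize(a[100:300,150:417],(512,384)),b]),(800,300)))"
```

```text
time_s: 22.05
tool_pos: [0.5612, 0.1225, 0.0212]
tool_rot: [2.0, 40.6, -87.1]
force: [0.5, -0.4, 0.4]
grip_width: 0.087
[0.56117133 0.12247873 0.02115321] [ 0.5068781  -0.39353895  0.42859103]
[(array([0.547, 0.124, 0.   ]), 0.69)]
[]
```

View pics/c12.png

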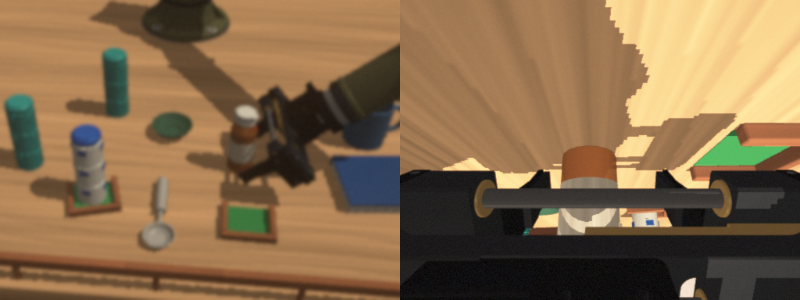

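```bash
python3 -m pendant '{"xyz":[[0.004,0,0],[0.004,0,0],[0.004,0,0.0005],[0.005,0.0005,0.0005],[0.005,0.0005,0.0005],[0.005,0.0005,0],[0.005,0.0005,0],[0.005,0.0005,0],[0.005,0.0005,0],[0.005,0.0005,0]],"turn":[0,0,0,0,0,0,0,0,0,0]}'; python3 -c "
from h import *
o=readout.get_obs();print(o['tool_pos'],o['force']);
n='scene';snap(n,n+'13.png');print([(w(n,d['at'],o).round(3),round(d['score'],2)) for d in pinpoint(n,'bottle')])
snap('wrist','w13.png')
a=cv2.imread('pics/scene13.png');b=cv2.imread('pics/w13.png');cv2.imwrite('pics/c13.png',cv2.resize(np.hstack([cv2.resize(a[100:300,150:417],(512,384)),b]),(800,300)))"
```

```text
time_s: 23.55
tool_pos: [0.6117, 0.1267, 0.0239]
tool_rot: [2.0, 40.7, -87.1]
force: [-0.5, -1.7, -0.6]
grip_width: 0.0874
[0.61165548 0.126653   0.02389097] [-0.49293375 -1.68441591 -0.58047022]
[(array([ 0.588,  0.128, -0.003]), 0.78)]
```

View pics/c13.png

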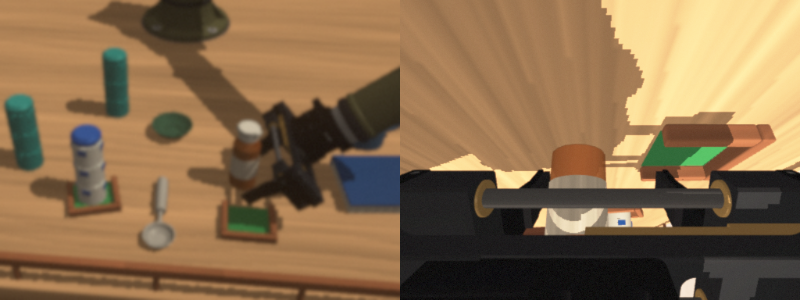

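```bash
python3 -m pendant '{"xyz":[[0.005,0,0],[0.005,0,-0.0005],[0.005,0,0],[0.005,0.0005,0],[0.005,0.0005,0],[0.005,0,0],[0.005,0,0],[0.005,0.0005,0],[0.005,0,0],[0.005,0,0]],"turn":[0,0,0,0,0,0,0,0,0,0]}'; python3 -c "
from h import *
o=readout.get_obs();print(o['tool_pos'],o['force']);
n='scene';snap(n,n+'14.png');print([(w(n,d['at'],o).round(3),round(d['score'],2)) for d in pinpoint(n,'bottle')])
snap('wrist','w14.png')
im=cv2.imread('pics/w14.png');cv2.imwrite('pics/w14z.png',cv2.resize(im[130:260,160:430],(810,390)))"
```

```text
time_s: 24.95
tool_pos: [0.6644, 0.1279, 0.0236]
tool_rot: [2.0, 40.7, -87.2]
force: [-1.0, 0.0, 0.5]
grip_width: 0.0871
[0.66444871 0.12790712 0.02363977] [-0.95028135  0.04946889  0.47830915]
[(array([ 0.639,  0.129, -0.003]), 0.93)]
```

View pics/w14z.png

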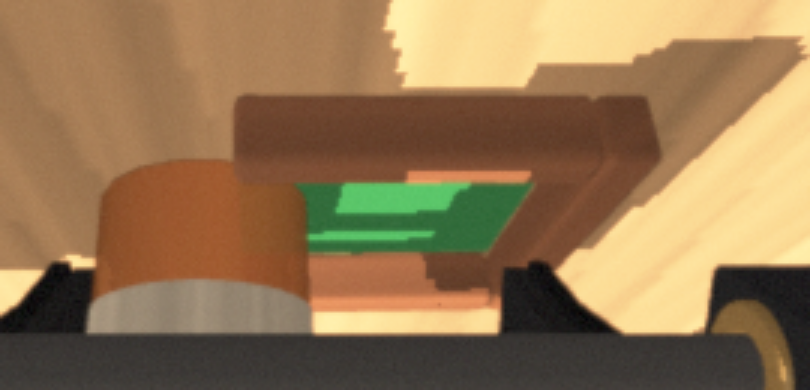

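```bash
python3 -m pendant '{"xyz":[[0.005,0.001,0],[0.005,0.001,0],[0.005,0.0005,0],[0.005,0.0005,0],[0.005,0.0005,0],[0.005,0,0],[0.005,0,0],[0,0,0]],"turn":[0,0,0,0,0,0,0,0]}'; python3 -c "
from h import *
o=readout.get_obs();print(o['tool_pos'],o['force']);
n='scene';snap(n,n+'15.png');print([(w(n,d['at'],o).round(3),round(d['score'],2)) for d in pinpoint(n,'bottle')])
snap('wrist','w15.png')
im=cv2.imread('pics/w15.png');cv2.imwrite('pics/w15z.png',cv2.resize(im[130:260,160:430],(810,390)))"
```

```text
time_s: 26.1
tool_pos: [0.702, 0.1316, 0.0235]
tool_rot: [2.0, 40.7, -87.1]
force: [0.4, 0.0, 0.1]
grip_width: 0.0868
[0.70199022 0.13158787 0.02353226] [0.44681049 0.03197424 0.14839277]
[(array([ 0.681,  0.132, -0.   ]), 0.57)]
```

View pics/w15z.png

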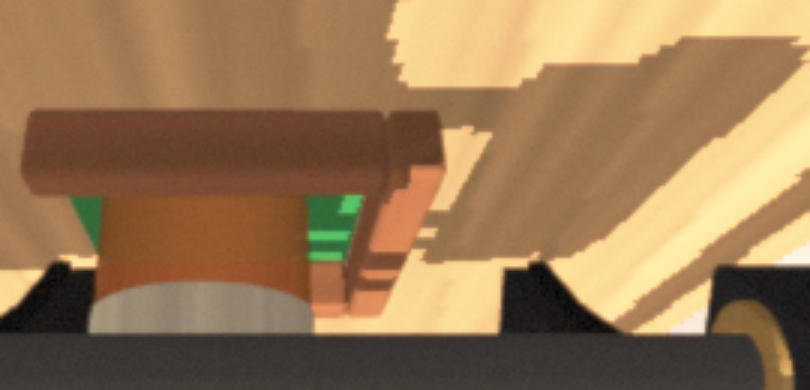

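```bash
python3 -m pendant '{"xyz":[[-0.005,0,0],[-0.005,0,0],[0,0.010,0.003],[0,0.018,0.01],[0,0.019,0.02],[0,0.019,0.03],[0,0.01,0.05],[0,0,0.06],[0,0,0.06],[0,0,0.05]],"turn":[0,0,0,0,0,0,0,0,0,0]}'; python3 -c "
from h import *
o=readout.get_obs();print(o['tool_pos'],o['force']);
for n in('scene','side'):
    snap(n,n+'16.png')
    for t in('pill_tower','bottle','bay_left','bay_right','dish','spoon','fan','mug','jar','book'):print(n,t,[(w(n,d['at'],o).round(3),round(d['score'],2)) for d in pinpoint(n,t)])
a=cv2.imread('pics/scene16.png');b=cv2.imread('pics/side16.png');cv2.imwrite('pics/c16.png',cv2.resize(np.hstack([a[100:300,100:367],b[100:300,160:427]]),(800,300)))"
```

```text
time_s: 27.5
tool_pos: [0.6858, 0.2175, 0.3102]
tool_rot: [1.4, 40.7, -87.1]
force: [0.5, -1.1, -0.6]
grip_width: 0.087
[0.68578412 0.21752026 0.3102003 ] [ 0.49006204 -1.10052533 -0.63813352]
scene pill_tower [(array([ 0.408, -0.12 , -0.005]), 0.71), (array([ 0.583, -0.252,  0.004]), 0.66), (array([ 0.65 , -0.124,  0.   ]), 0.56)]
scene bottle [(array([ 0.677,  0.133, -0.002]), 0.61)]
scene bay_left [(array([0.682, 0.13 , 0.001]), 0.73), (array([0.451, 0.356, 0.001]), 0.16)]
scene bay_right [(array([ 0.653, -0.127,  0.002]), 0.91)]
scene dish [(array([ 0.466, -0.004,  0.005]), 0.58)]
scene spoon [(array([ 0.686, -0.009, -0.002]), 0.91)]
scene fan [(array([ 0.43 , -0.41 , -0.005]), 0.7)]
scene mug [(array([0.451, 0.355, 0.001]), 0.71)]
scene jar [(array([ 0.602, -0.365, -0.   ]), 0.91)]
scene book [(array([0.588, 0.366, 0.001]), 0.64)]
side pill_tower [(array([ 0.646, -0.128,  0.002]), 0.93), (array([ 0.41 , -0.115,  0.003]), 0.71), (array([ 0.577, -0.253,  0.003]), 0.67)]
side bottle [(array([0.683, 0.129, 0.004]), 0.65), (array([ 0.688, -0.01 , -0.   ]), 0.62)]
side bay_left [(array([0.683, 0.131, 0.   ]), 0.91)]
side bay_right [(array([ 0.652, -0.122,  0.003]), 0.51)]
side dish [(array([ 0.469, -0.003,  0.001]), 0.84)]
side spoon [(array([ 0.688, -0.013,  0.004]), 0.49)]
side fan [(array([ 0.437, -0.408, -0.   ]), 0.53)]
side mug [(array([0.454, 0.363, 0.002]), 0.6)]
side jar [(array([ 0.467, -0.002,  0.001]), 0.7), (array([ 0.589,  0.364, -0.001]), 0.48)]
side book [(array([0.591, 0.37 , 0.001]), 0.86), (array([ 0.686,  0.131, -0.002]), 0.64), (array([ 0.468, -0.001,  0.001]), 0.3)]
```

View pics/c16.png

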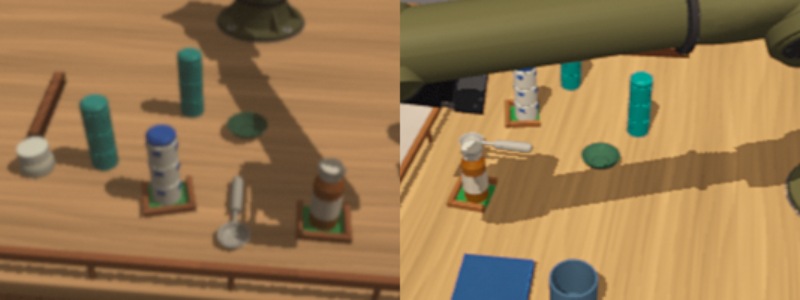

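Both pictures show the tower and the bottle standing upright inside their bays. The bystanders and fakes are within about 5 mm of their first readings, and the robot is clear.

```bash
python3 -c "
from h import *
print(sign_off())"
```

```text
the job is handed in; nothing more can be done
None
```

The pill tower stands upright in the right bay and the amber bottle in the left bay. I handed the job in at about 28 s of the 72 s limit.

**How it was done:** A vertical tool would have hit both things high up with the gripper's body. I drove the arm past its reach limit, which leaned the tool about 50°. I then lowered the wide-open fingers around each thing and pushed it at roughly 22–25 mm height with the inner face of one finger. Neither was squeezed or lifted. The force readings I took stayed under 2 N during the pushes, and peaked at about 4 N in free air earlier.

**Last checks:**

| Thing | Scene camera | Side camera | Bay centre |
|---|---|---|---|
| Tower | (0.650, -0.124) | (0.646, -0.128) | about (0.652, -0.125) |
| Bottle | (0.677, 0.133) | (0.683, 0.129) | about (0.684, 0.132) |

- **In their bays:** Both are within about 8 mm of the bay centres, inside the 12 mm allowance, and the pictures show them upright. The two cameras differ by up to about 7 mm for each thing, and the bottle's scene reading is the furthest off.
- **Bystanders:** Dish, spoon, fan, mug, jar, book and both turquoise look-alikes read within about 5–6 mm of where they started. That is about the error of the measurement. The side camera did not find the jar in the final check, so only the scene camera confirms it.
- **Not measured directly:** The clearance of about 10 mm I kept from the nearer look-alike was calculated from a gripper model.

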